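Seat an RF module in its test nest with the ratchet bench clamp

ROBOT

A 6-joint arm with a two-finger parallel gripper is mounted at the origin on a cart in front of the work surface, level with it; the furniture and walls round the work are solid. World frame = base frame: x ahead of the robot, y to its left, z up, the work surface at z = 0. Lengths are in m, angles in degrees, forces in N, time in s.
With the tool pointing down it reaches from about 0.375 to 0.9 m from the base axis. Payload 3.1 kg.
Tool frame: the origin (TCP) lies on the centre line of the jaws, within the pads' length; the fingertips stand 8 mm ahead of it and the grasp point (between the pads) lies 11 mm behind it (bot.tip_extent is the distance from the TCP to the fingertips, in m); z points along the fingers, y is the line along which they close (so a half turn about z gives the same grasp; the last joint's range is limited). The gripper opens to 87 mm and grips with 3 to 60 N. Pads are 19 mm wide; open, the fingers measure 117 mm over their backs; the gripper's body (75 mm by 190 mm) begins 51 mm behind the grasp point.
Start: joints at [-83.967, 30.224, 82.088, -0, 67.689, -10.227], TCP at [0.175, -0.6, 0.231] pointing down, gripper open.
Joint ranges: [-176.69, 176.69], [-43.24, 126.21], [12.49, 139.97], [-82, 262], [0, 151.66], [-163.58, 163.58]. Speed limits (degrees/s): [159.86, 159.86, 180, 180, 180, 180].

INTERFACE

Orientations are given as a 3x3 rotation matrix whose columns are the frame's x, y, z axes.
In Python, from rig import bot, vision, workorder gives the robot as it stands.
- The arm moves only by the shell command python3 -m handwheel 'ROWS'. ROWS is JSON, a list of rows, each an object with "delta_rot": the turn, a rotation vector about the tool's x, y, z in rad, a list of three; "xyz": the shift along the tool's x, y, z in mm, a list of three; "hand": the closure, from -1 (fully open) to 1 (shut). A call has exactly 5 rows; each row is the pose to reach, as a shift and turn from the pose commanded when the call began, along the tool's axes at that moment; what a row does not reach only later rows make up. A row lasts 1/8 s, in which the tool goes at most 62.5 mm and 10.7 degrees, less where a joint would pass 70% of its speed; a pose out of reach is approached as far as the arm can. A call with a gripper value outside its range is refused whole. The fingers move at their own pace and stop on an object; the grip force is fixed at half the most. Time passes only in rows, so rows that repeat a pose let the fingers close, or fill a call up. It gives the time, the measured TCP pose, the force, the opening and the grip force at its end, in the units of the state.
- bot.read_state(): the state, without advancing time (a new reading comes with each control period).
- vision.capture(name): name is "scene" or "top" or "wrist"; returns the picture (384x512x3 uint8, red, green, blue); there is no depth.
- vision.camera_model(name): a dict with "camera_matrix" (3x3 intrinsics, pixels), "dist_coeffs" ([k1, k2, p1, p2, k3] as OpenCV has them; the pictures are not rectified), "camera_from_world" (4x4, takes a point from world to camera coordinates). Camera axes: x right, y up, looking along -z (the intrinsics and any distortion apply to the point x, -y, -z); pixel columns grow to the right and rows downward; lengths in m; the calibration is good to about 2 mm. A picture is of the moment at which its call begins: read the wrist's pose just before it. camera_model takes no time and is no camera call; for the wrist camera it gives the pose at the moment of the call.
- workorder.hand_in(): hands the job in; it is judged then, once.
The state is a dict: "time_s": time; "joint_positions": joint angles; "qvel": joint speeds; "tau": joint torques, N m; "position": TCP position; "tcp_rot": TCP orientation; "force": force on the tool from outside, world axes, zero at the start; "moment": the same for the moment, N m; "opening": opening from 0.0 (shut) to 1.0 (fully open); "grasp_force": force on a finger pad.
Only numpy, scipy, OpenCV 4.12 (cv2) and the standard library are available. Lean on these libraries where they do the work, as an engineer would, in place of code of your own. Each camera call takes 0.05 s, during which the arm holds its last target. There are 200 camera calls.

TASK

Load the gold module into the nest of the bench clamp, lying flat between the rails with its black connector on the robot's side and clear of the sprung pins. Squeeze the clamp's trigger, stroke by stroke, until the jaw has pushed the module fully home and the little catch has sprung up behind it, stopping as soon as you feel it bottom so the module is not crushed. Then hold down the release tab until the jaw has run all the way back, leaving the module latched in the nest; push neither module nor jaw home by hand, and leave the other things alone.

Things in the scene. Friction and masses are not known exactly. Their poses are not given: they have to be found in the camera images.
- press: Clamp bolted to the bench: aluminium plate 312x96x12 mm (x -166 to 146, y -48 to 48), black head 86 mm high at x -147 to -45, grey nest at the other end. Origin on the bench under the bar. x = pressing direction, head to nest, roughly the robot's left; y roughly towards the robot; z up.
- nest (a point): Where module_foot lies when the module is fully home; on the nest floor, 16 mm above the bench; axes as press. Channel 45 mm wide between grey rails (x -62 to 44, 7.5 thick, 9.5 high, flared tops). Stop wall face at x +42, 34 high. Load the module at x -10 to -20 mm, best -14: clear of pins and jaw; its end touches the pins at -8.
- pins (a point): Tip centre of four sprung brass pins, in a row across the stop wall, 9 mm above the nest floor. They stick out 8 mm and push back along the press with about 2.4 N at first touch and 5.6 N when pushed in flush with the wall.
- module: Gold RF module, about 0.28 kg, loose: block 42 (x) x 84 (y) x 34 mm, black round connector 14 mm proud on its -x face. Origin in the underside, 7 mm from the middle towards the connector. In the nest its y axis points along press x, so the connector faces press +y (the robot). Grip across the 42 mm, fingertips 14 mm or more above its underside to clear the rails.
- module_foot (a point): Centre of the module block's underside, axes as the module: 42 mm to each short end, 21 mm to each long side.
- grip (a point): Centre of the clamp's fixed grip, a rigid black post 18 (press x) x 22 mm (y), top 140 mm above the bench; this point is at finger height, 124 mm above the bench. Only the trigger yields, so fingers centred 9 to 11 mm ahead (press +x) of this point squeeze without pushing the post: 67 mm opening at first touch, 34 to 36 mm at the end.
- trigger_face (a point): Centre of the trigger's rounded finger swell (grey cross roller, radius 8 mm, 20 mm wide), 124 mm above the bench; at rest 35.5 mm ahead of the grip point. Squeezed from above, fingers closing along press x, it moves 16.5 mm towards the grip: 52.5 mm over grip and trigger at rest, 36 mm fully squeezed. The head below it is 86 mm high.
- trigger (a joint): Trigger angle: 0 out (spring), 0.33 rad fully squeezed, at a hard stop of its own. Force on it: 4 to 6 N idle, 7 to 9 N moving the bar, 10 to 13 N pushing the module on to the pins, then 4 N more per mm once it has bottomed (a sideways push on the arm while one finger touches). First 4 mm idle, then the jaw moves 0.6 mm per mm: up to 7.5 mm a stroke, about 6 stay. Let it right out between strokes.
- bar (a joint): Travel of the toothed bar with the jaw, m: 0 fully back; 0.0290 puts the pad at the near end of a module that is home. Starts 0 to 0.006 out. The ratchet holds it in 3 mm teeth; a 3.5 N spring draws it back while the release tab is held down and the trigger is out.
- soft_pad: The jaw: rubber pad 22 mm across on the end of the bar; origin in the middle of its pressing face, 16 mm above the nest floor. It gives about 1 mm per 12 N. More than 16 N from it crushes the module (jaw force is about 1.6 times the finger force above that of moving the bar).
- catch (a joint): Spring catch, a steel block in the nest floor behind the home position: 0 up (4.5 mm above the floor), 0.0045 m while the module lies on it. It springs up once the module's near end has passed it, 1.5 mm before the end stop, and then keeps the module from coming back more than 1.5 mm.
- tab (a point): Centre of the top of the release tab, a dark steel plate 30 (press x) x 24 mm (y) behind the head, 69 mm above the bench, 69 mm behind the grip point. Press it straight down 7 to 8.5 mm (4 to 10 N; then a firm stop) and keep it there until the bar has run back, about half a second.
- release (a joint): Release tab angle: 0 at rest; from about 0.13 rad it lifts the holding pawl clear of the teeth; stop at 0.22 rad (8.5 mm at the tab).
- spool: Bystander: solder spool standing on its flange, 54 mm across, 40 mm high; origin under its centre. Leave alone.
- pad_atten: Bystander: black finned coaxial attenuator, 20x58x20 mm, lying along its y; origin under its centre. Leave alone.
- wrench: Bystander: small torque wrench, 19x147x10 mm, lying along its y; origin under its centre. Leave alone.
- adapter: Bystander: coaxial adapter, 11x28x10 mm, lying; origin under its centre. Leave alone.

How it is judged (in metres and radians):
On the way, in this order (a step that is already met when the one before it is completed fails the run):
1. the module lies released in the nest, flat between the rails, connector towards the robot, clear of the sprung pins (x of module_foot in the frame of nest between -0.03 and -0.0065 m and y of module_foot in the frame of nest between -0.003 and 0.003 m and z of module_foot in the frame of nest below 0.003 m and y of module in the frame of nest above 0.002 m and angle between the y axis of module and the x axis of press, either way round below 0.08 rad and contact force between the fingers and module below 0.1 N), for 0.2 s.
2. the jaw pad presses the module fully home and the catch has sprung up behind it (x of module_foot in the frame of nest above -0.0018 m and value of joint catch below 0.0015 m and contact force between soft_pad and module above 2 N), for 0.1 s.
At the end, for the whole second after the job is handed in: Module latched in the nest, connector towards the robot: foot centre within 3 mm of home along and across the press, flat on the floor (3 mm), catch up (1.5 mm), bar back within 3 mm of its rear stop, trigger let out (0.02 rad), module at rest (x of module_foot in the frame of nest between -0.003 and 0.001 m and y of module_foot in the frame of nest between -0.003 and 0.003 m and z of module_foot in the frame of nest below 0.003 m and y of module in the frame of nest above 0.002 m and value of joint catch below 0.0015 m and value of joint bar below 0.003 m and value of joint trigger below 0.02 rad and linear speed of module below 0.01 m/s); the robot touches nothing.
It fails at once if the jaw pad presses on the module with more than 16 N (contact force between soft_pad and module above 16 N).
It fails at once if the fingers push the module past the loading position, on to the sprung pins (contact force between the fingers and module above 1 N and horizontal distance between module_foot and nest below 0.006 m and z of module_foot in the frame of nest below 0.005 m).
It fails at once if the fingers push the jaw pad by hand (more than 3 N) (contact force between the fingers and soft_pad above 3 N).
It fails at once if a bystander is moved by more than 25 mm (distance of any of spool, pad_atten, wrench, adapter from where it was at the start of the episode above 0.025 m).
It also fails if it takes over 64 s, if anything falls off the work surface, if the arm or the gripper's body presses on something with over 40 N, if the wrist force passes 120 N, or if a joint passes its speed limit or range.

## Working session

There is one attempt and no reset: what is moved stays moved. The work goes in short steps, Python scripts to look and compute and a shell command to move; the robot and the scene stay as the last step left them, time stands still between calls to the robot, and variables do not carry over. Pictures are saved under pics/ and viewed, at most 10 in all, crops included, and the job is handed in when it is done.

```bash
ls; mkdir -p pics; python3 - <<'E'
from rig import bot, vision
import cv2, numpy as np
s=bot.read_state();print(s)
for n in ("scene","top"):
    im=vision.capture(n);cv2.imwrite(f"pics/{n}0.png",im[:,:,::-1])
    m=vision.camera_model(n);print(n,np.round(m["camera_matrix"],1).tolist(),m["dist_coeffs"],np.round(m["camera_from_world"],3).tolist())
E
```

```text
pics
{'time_s': 0.0, 'joint_positions': array([-8.39670631e+01,  3.02790796e+01,  8.21560175e+01,  1.69229417e-03,
        6.76886945e+01, -1.02272038e+01]), 'qvel': array([ 0.06452902,  0.09501867,  0.00587229,  0.06021749, -0.05879191,
        0.06894888]), 'tau': array([-2.36859771e-03, -4.40044677e+01, -1.76594728e+01,  6.32244092e-02,
        5.82991086e-02, -1.79178937e-04]), 'position': array([ 0.17496083, -0.59927319,  0.22957244]), 'tcp_rot': array([[ 9.60003502e-01,  2.79987922e-01, -1.99902629e-04],
       [ 2.79987693e-01, -9.60001179e-01,  2.15147522e-03],
       [ 4.10480318e-04, -2.12139402e-03, -9.99997666e-01]]), 'force': array([-0.16155129,  0.86021624, -0.29273516]), 'moment': array([-1.01506370e-03,  1.33133394e-02, -5.31578098e-05]), 'grasp_force': 0.0, 'opening': 0.9967342465107379}
scene [[364.1, 0.0, 253.5], [0.0, 364.1, 192.7], [0.0, 0.0, 1.0]] [-0.0455638  0.         0.         0.         0.       ] [[-0.722, -0.692, 0.016, 0.407], [0.393, -0.39, 0.833, -0.271], [-0.57, 0.607, 0.553, -0.681], [0.0, 0.0, 0.0, 1.0]]
top [[452.3, 0.0, 260.8], [0.0, 452.3, 190.2], [0.0, 0.0, 1.0]] [-0.11644789  0.          0.          0.          0.        ] [[-0.027, -0.999, -0.022, 0.106], [0.998, -0.028, 0.057, -0.508], [-0.057, -0.02, 0.998, -1.158], [0.0, 0.0, 0.0, 1.0]]
```

View pics/top0.png

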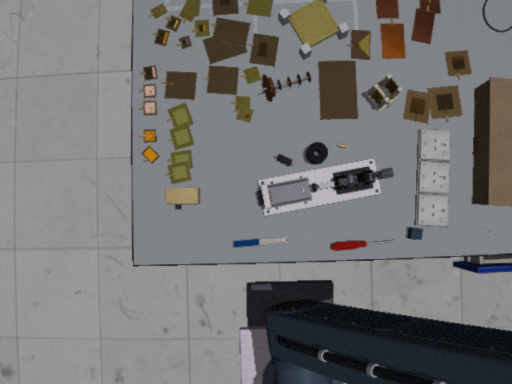

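View pics/scene0.png

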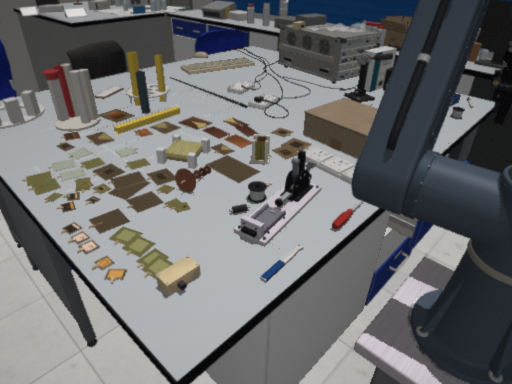

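The top view shows the gold module at about (182,197) with its connector at (178,207). The press is centred near (320,187), nest end on the left and slightly rotated. I'll get coarse positions first, then move the wrist camera over it.

```bash
cat > h.py <<'E'
from rig import bot, vision
import cv2, numpy as np
F=np.diag([1,-1,-1.])
def px2w(m,uv,z):
    K=np.array(m["camera_matrix"]);d=np.array(m["dist_coeffs"]);T=np.array(m["camera_from_world"])
    p=cv2.undistortPoints(np.array(uv,float).reshape(-1,1,2),K,d).reshape(-1,2)
    R=T[:3,:3];c=-R.T@T[:3,3]
    r=(np.c_[p,np.ones(len(p))]@F)@R
    z=np.broadcast_to(z,len(p))
    return c+r*((z-c[2])/r[:,2])[:,None]
def w2px(m,P):
    T=np.array(m["camera_from_world"]);q=(np.asarray(P,float).reshape(-1,3)@T[:3,:3].T+T[:3,3])@F
    return cv2.projectPoints(q,np.zeros(3),np.zeros(3),np.array(m["camera_matrix"]),np.array(m["dist_coeffs"]))[0].reshape(-1,2)
def totool(d):  # world shift -> tool axes mm
    return np.round(np.array(bot.read_state()["tcp_rot"]).T@np.asarray(d)*1000,1)
def wrist(name):
    m=vision.camera_model("wrist");im=vision.capture("wrist")
    np.savez("pics/"+name+".npz",**{k:np.array(v) for k,v in m.items()})
    cv2.imwrite("pics/"+name+".png",im[:,:,::-1]);return m,im
E
python3 - <<'E'
from h import *
m=vision.camera_model("top")
print(px2w(m,[(182,192),(178,207),(258,185),(378,160),(264,214),(382,184),(318,153),(284,160),(262,241),(342,146)],[.034,.02,.012,.012,.012,.012,.04,.02,.005,.005]).round(3))
w=vision.camera_model("wrist");T=np.array(w["camera_from_world"]);R=T[:3,:3]
print("wristcam pos",-R.T@T[:3,3],"look",-R[2],"up",R[1],w["camera_matrix"])
im=cv2.imread("pics/top0.png")[130:260,130:410]
cv2.imwrite("pics/top0c.png",cv2.resize(im,None,fx=2.85,fy=2.85,interpolation=cv2.INTER_CUBIC))
E
```

```text
[[ 0.511  0.295  0.034]
 [ 0.473  0.309  0.02 ]
 [ 0.525  0.099  0.012]
 [ 0.581 -0.217  0.012]
 [ 0.449  0.086  0.012]
 [ 0.518 -0.225  0.012]
 [ 0.6   -0.057  0.04 ]
 [ 0.587  0.03   0.02 ]
 [ 0.379  0.093  0.005]
 [ 0.622 -0.125  0.005]]
wristcam pos [ 0.24961815 -0.57663496  0.38418457] look [-0.27512887 -0.07850738 -0.95819659] up [ 0.91986497  0.26831271 -0.28610615] [[281.31561552   0.         256.7754101 ]
 [  0.         281.31561552 192.21589642]
 [  0.           0.           1.        ]]
```

View pics/top0c.png

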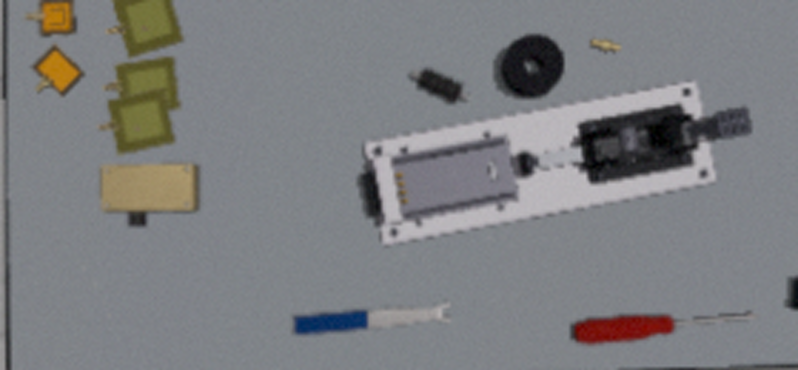

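```bash
python3 -m handwheel '[{"xyz":[47,-41,-3],"delta_rot":[0,0,0],"hand":-1},{"xyz":[94,-82,-6],"delta_rot":[0,0,0],"hand":-1},{"xyz":[141,-122,-9],"delta_rot":[0,0,0],"hand":-1},{"xyz":[188,-163,-12],"delta_rot":[0,0,0],"hand":-1},{"xyz":[235,-204,-15],"delta_rot":[0,0,0],"hand":-1}]' && python3 -m handwheel '[{"xyz":[47,-41,-3],"delta_rot":[0,0,0.02],"hand":-1},{"xyz":[94,-82,-6],"delta_rot":[0,0,0.04],"hand":-1},{"xyz":[141,-122,-9],"delta_rot":[0,0,0.08],"hand":-1},{"xyz":[188,-163,-12],"delta_rot":[0,0,0.107],"hand":-1},{"xyz":[225,-195,-15],"delta_rot":[0,0,0.107],"hand":-1}]'
python3 - <<'E'
from h import *
wrist("w1")
E
```

```text
time_s: 0.72
position: [0.3442, -0.3364, 0.2454]
tcp_rot: [[0.96, 0.279, 0.0], [0.279, -0.96, 0.0], [0.0, -0.0, -1.0]]
force: [0.4, 0.7, 0.1]
opening: 0.999
grasp_force: 0.0
time_s: 1.35
position: [0.5056, -0.0857, 0.2604]
tcp_rot: [[0.984, 0.177, -0.0], [0.177, -0.984, 0.0], [-0.0, -0.0, -1.0]]
force: [-0.3, -0.7, 0.3]
opening: 1.002
grasp_force: 0.0
```

View pics/w1.png

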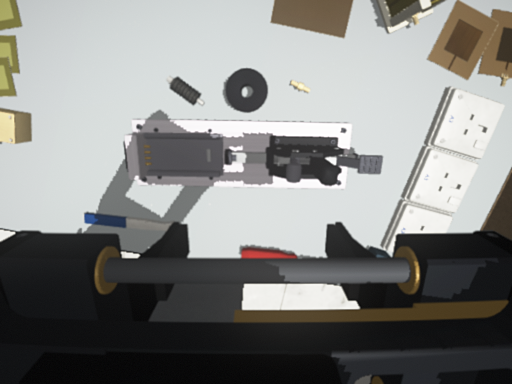

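The wrist view shows the press square to the picture: plate from (130,121) to (351,188), nest on the left, head, posts and tab on the right. I'll enlarge it to read points accurately.

```bash
python3 - <<'E'
from h import *
im=cv2.imread("pics/w1.png")[110:200,122:388]
cv2.imwrite("pics/w1c.png",cv2.resize(im,None,fx=3,fy=3,interpolation=cv2.INTER_CUBIC))
E
```

```text
(no output)
```

View pics/w1c.png

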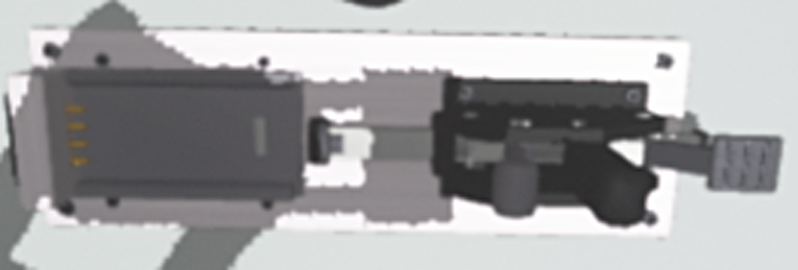

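```bash
cat >> h.py <<'E'
def rigid(A,B): # 2D fit B=R A+t
    ca,cb=A.mean(0),B.mean(0);H=(A-ca).T@(B-cb);a=np.arctan2(H[0,1]-H[1,0],H[0,0]+H[1,1])
    R=np.array([[np.cos(a),-np.sin(a)],[np.sin(a),np.cos(a)]]);return R,cb-R@ca,a
E
python3 - <<'E'
from h import *
m=dict(np.load("pics/w1.npz"))
f=lambda L:np.array(L,float)/3+[122-.33,110-.33]
C=f([(32,29),(689,39),(668,236),(40,227)])
W=px2w(m,C,.012)[:,:2]
A=np.array([(146,-48),(-166,-48),(-166,48),(146,48)])/1e3
R,t,a=rigid(A,W);print("w1 press",t.round(4),np.degrees(a).round(2));print("res mm",((A@R.T+t-W)*1e3).round(1).tolist())
print(np.linalg.norm(np.roll(W,-1,0)-W,axis=1).round(4))
mt=vision.camera_model("top")
Wt=px2w(mt,np.array([(364,143),(696,83),(714,182),(384,244)])/2.85+[130-.33,130-.33],.012)[:,:2]
R2,t2,a2=rigid(A,Wt);print("top press",t2.round(4),np.degrees(a2).round(2),((A@R2.T+t2-Wt)*1e3).round(1).tolist())
g=lambda P:((P[:,:2]-t)@R*1e3).round(1)
print("tab corners",g(px2w(m,f([(712,134),(782,136),(777,191),(708,188)]),.069)).tolist())
print("roller top c, grip top c",g(px2w(m,f([(517,188),(628,188)]),[.132,.140])).tolist())
print("pad top, nest rail near end, rail far end",g(px2w(m,f([(322,140),(302,85),(302,190),(75,135)]),[.043,.0255,.0255,.025])).tolist())
np.savez("press.npz",R=R,t=t)
Wm=px2w(mt,np.array([(102,164),(198,165),(197,212),(102,211)])/2.85+[129.67,129.67],.034)[:,:2]
print("module top",Wm.round(4).tolist(),Wm.mean(0),np.linalg.norm(np.roll(Wm,-1,0)-Wm,axis=1).round(4))
E
```

```text
w1 press [ 0.5133 -0.0493] 99.11
res mm [[-0.3, 3.6], [-0.3, -0.8], [-0.4, -0.7], [0.9, -2.1]]
[0.3077 0.0959 0.3135 0.0964]
top press [ 0.5138 -0.0502] 98.82 [[0.8, 1.1], [1.9, -0.6], [-1.4, -2.6], [-1.3, 2.1]]
tab corners [[-160.3, -12.6], [-189.9, -12.5], [-191.1, 11.0], [-161.3, 10.3]]
roller top c, grip top c [[-71.7, -2.0], [-107.7, -4.5]]
pad top, nest rail near end, rail far end [[3.6, -2.5], [14.2, -24.7], [15.0, 24.4], [121.1, -0.0]]
module top [[0.5241, 0.3376], [0.5207, 0.2499], [0.4784, 0.2517], [0.4816, 0.3383]] [0.50120739 0.29437428] [0.0877 0.0424 0.0866 0.0426]
```

```bash
python3 -m handwheel '[{"xyz":[0,-6,12],"delta_rot":[0,0,-0.18],"hand":-1},{"xyz":[0,-12,24],"delta_rot":[0,0,-0.36],"hand":-1},{"xyz":[0,-18,36],"delta_rot":[0,0,-0.54],"hand":-1},{"xyz":[0,-24,48],"delta_rot":[0,0,-0.72],"hand":-1},{"xyz":[0,-30,60],"delta_rot":[0,0,-0.9],"hand":-1}]' && python3 -m handwheel '[{"xyz":[0,0,0],"delta_rot":[0,0,-0.18],"hand":-1},{"xyz":[0,0,0],"delta_rot":[0,0,-0.36],"hand":-1},{"xyz":[0,0,0],"delta_rot":[0,0,-0.454],"hand":-1},{"xyz":[0,0,0],"delta_rot":[0,0,-0.454],"hand":-1},{"xyz":[0,0,0],"delta_rot":[0,0,-0.454],"hand":-1}]'
python3 - <<'E'
from h import *
m,im=wrist("w2")
P=np.load("press.npz");R,t=P["R"],P["t"]
pr=lambda x,y,z:[*(R@np.array([x,y])/1+t*1e3)/1e3,z/1e3]
print(w2px(m,[pr(76,0,16),pr(120,0,16),pr(10,0,30)]).round(0).tolist(), px2w(m,[(256,20)],.03))
print(w2px(m,[(.501,.294,.034)]).round(0))
cv2.imwrite("pics/w2c.png",cv2.resize(im[:250,100:412],None,fx=2.5,fy=2.4,interpolation=cv2.INTER_CUBIC)[:,:,::-1])
E
```

```text
time_s: 2.02
position: [0.4992, -0.0585, 0.1999]
tcp_rot: [[0.469, 0.883, -0.001], [0.883, -0.469, 0.0], [-0.0, -0.001, -1.0]]
force: [-0.4, -0.0, 0.1]
opening: 1.003
grasp_force: 0.0
time_s: 2.65
position: [0.4995, -0.0587, 0.2004]
tcp_rot: [[0.041, 0.999, -0.0], [0.999, -0.041, 0.0], [0.0, -0.0, -1.0]]
force: [0.7, 0.0, -0.5]
opening: 0.997
grasp_force: 0.0
[[256.0, 104.0], [248.0, 64.0], [268.0, 162.0]] [[0.50459566 0.11009271 0.03      ]]
[[ 244. -188.]]
```

View pics/w2c.png

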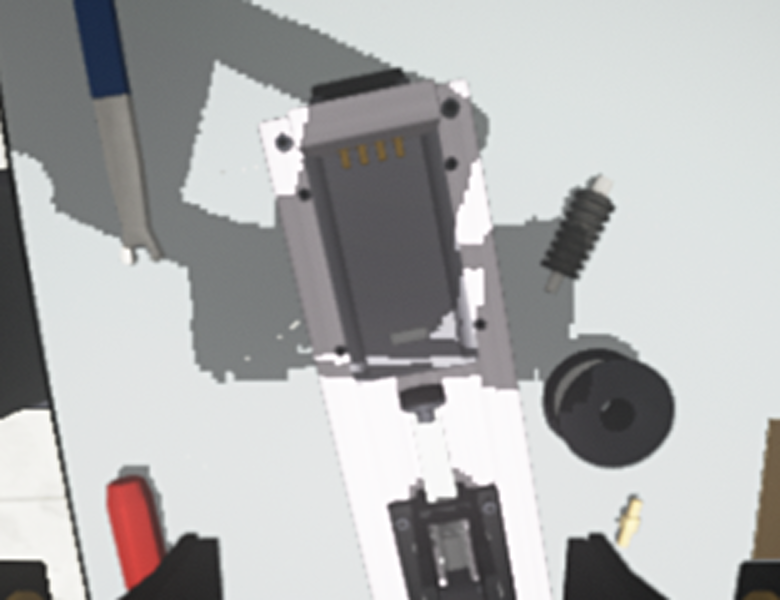

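The close view shows the nest with four pins at crop (346..401,160), the wall front edge at (305,150)-(437,120), the rail ends near (357,375) and (475,352), and the jaw pad at (422,390).

```bash
python3 - <<'E'
from h import *
m=dict(np.load("pics/w2.npz"));P=np.load("press.npz");R,t=P["R"],P["t"]
f=lambda L:np.array(L,float)/[2.5,2.4]+[99.7,-.3]
g=lambda L,z:((px2w(m,f(L),z/1e3)[:,:2]-t)@R*1e3).round(1).tolist()
print("far corners (146,+-48)",g([(262,123),(466,82)],12))
print("left edge y48",g([(318,375),(372,590)],12),"right y-48",g([(516,388),(550,590)],12))
print("wall front x",g([(305,150),(437,120)],50))
print("pin tips",g([(346,166),(364,162),(382,158),(401,154)],25))
print("rail near",g([(357,375),(475,352)],25.5))
print("inner floor edges mid",g([(340,240),(440,220)],16), "outer rails z25",g([(335,300),(467,260)],25.5))
print("pad top front",g([(402,388),(442,381)],43))
print("head front z86",g([(390,503),(497,486)],86))
E
```

```text
far corners (146,+-48) [[144.5, 45.3], [143.4, -47.3]]
left edge y48 [[23.6, 47.5], [-100.6, 46.9]] right y-48 [[-2.4, -46.7], [-119.9, -47.6]]
wall front x [[122.5, 25.9], [123.3, -28.2]]
pin tips [[116.5, 12.0], [116.5, 4.0], [116.6, -4.1], [116.6, -12.5]]
rail near [[21.8, 27.6], [21.8, -28.7]]
inner floor edges mid [[85.7, 22.2], [85.5, -24.6]] outer rails z25 [[59.0, 29.8], [65.1, -32.5]]
pad top front [[14.4, 7.7], [14.1, -10.5]]
head front z86 [[-25.1, 21.1], [-26.3, -22.8]]
```

```bash
python3 -m handwheel '[{"xyz":[54,-2,0],"delta_rot":[0,0,0],"hand":-1},{"xyz":[108,-4,0],"delta_rot":[0,0,0],"hand":-1},{"xyz":[162,-6,0],"delta_rot":[0,0,0],"hand":-1},{"xyz":[216,-9,0],"delta_rot":[0,0,0],"hand":-1},{"xyz":[269,-11,0],"delta_rot":[0,0,0],"hand":-1}]'
python3 - <<'E'
from h import *
m,im=wrist("w3")
c=im[20:220,150:350,::-1]
cv2.imwrite("pics/w3c.png",cv2.resize(c,None,fx=3,fy=3,interpolation=cv2.INTER_CUBIC))
E
```

```text
time_s: 3.32
position: [0.4992, 0.2124, 0.2006]
tcp_rot: [[0.041, 0.999, 0.0], [0.999, -0.041, -0.0], [-0.0, 0.0, -1.0]]
force: [0.7, -0.5, -0.3]
opening: 1.006
grasp_force: 0.0
```

View pics/w3c.png

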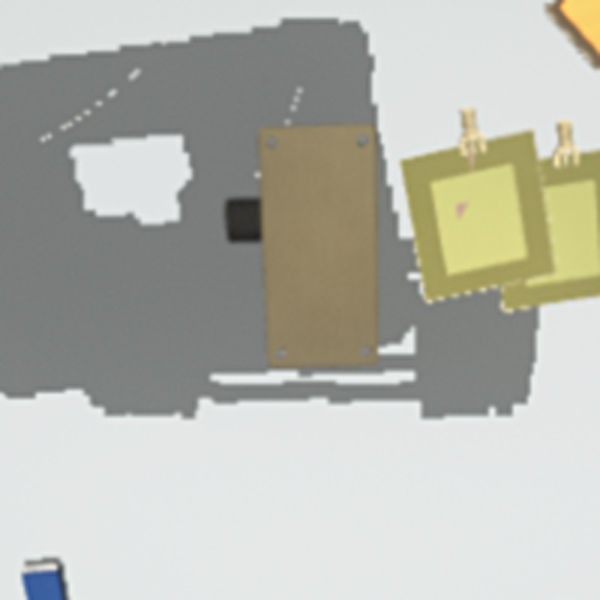

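The module's top is at crop (260,129), (376,124), (377,362) and (267,367), with the connector at (243,220). A flat board lies to its right.

```bash
python3 - <<'E'
from h import *
m=dict(np.load("pics/w3.npz"))
f=lambda L:np.array(L,float)/3+[149.67,19.67]
W=px2w(m,f([(260,129),(376,124),(377,362),(267,367)]),.034)
print(W.round(4).tolist(),np.linalg.norm(np.roll(W,-1,0)-W,axis=1).round(4))
A=np.array([(-21,42),(21,42),(21,-42),(-21,-42)])/1e3
R,t,a=rigid(A,W[:,:2]);print(t,np.degrees(a),((A@R.T+t-W[:,:2])*1e3).round(1).tolist())
s=bot.read_state();print(s["position"],np.degrees(np.arctan2(s["tcp_rot"][1][0],s["tcp_rot"][0][0])))
print(totool([*(t-s["position"][:2]),.023-s["position"][2]]))
print("boards",px2w(m,f([(402,160),(428,300)]),.002))
P=np.load("press.npz");n=P["t"]+P["R"]@[.0824-.014,-.0006];print("load",n,np.degrees(np.arctan2(P["R"][1,0],P["R"][0,0])))
E
```

```text
[[0.4818, 0.3398, 0.034], [0.5227, 0.3398, 0.034], [0.521, 0.2564, 0.034], [0.4795, 0.2562, 0.034]] [0.0409 0.0834 0.0415 0.0837]
[0.50127269 0.29804919] -1.0956691036460673 [[-0.7, 0.6], [0.3, -0.1], [0.4, -0.7], [-0.0, 0.3]]
[0.49907203 0.2184146  0.20085898] 87.83825448402443
[ 78.7  -1.1 178.3]
boards [[0.53464614 0.33102877 0.002     ]
 [0.54430078 0.27709416 0.002     ]]
load [0.50309961 0.01829651] 99.11244928467295
```

```bash
python3 -m handwheel '[{"xyz":[40,-0.5,30],"delta_rot":[0,0,-0.019],"hand":-1},{"xyz":[79,-1,70],"delta_rot":[0,0,-0.019],"hand":-1},{"xyz":[79,-1,120],"delta_rot":[0,0,-0.019],"hand":-1},{"xyz":[79,-1,160],"delta_rot":[0,0,-0.019],"hand":-1},{"xyz":[79,-1,178],"delta_rot":[0,0,-0.019],"hand":-1}]' && python3 -m handwheel '[{"xyz":[0,0,0],"delta_rot":[0,0,0],"hand":-1},{"xyz":[0,0,0],"delta_rot":[0,0,0],"hand":0.5},{"xyz":[0,0,0],"delta_rot":[0,0,0],"hand":1},{"xyz":[0,0,0],"delta_rot":[0,0,0],"hand":1},{"xyz":[0,0,0],"delta_rot":[0,0,0],"hand":1}]'
```

```text
time_s: 4.0
position: [0.5002, 0.2891, 0.0203]
tcp_rot: [[0.021, 1.0, -0.004], [1.0, -0.021, -0.001], [-0.001, -0.004, -1.0]]
force: [-0.8, -0.2, 0.7]
opening: 0.999
grasp_force: 0.0
time_s: 4.62
position: [0.5019, 0.2897, 0.0232]
tcp_rot: [[0.021, 1.0, 0.001], [1.0, -0.021, 0.0], [0.0, 0.001, -1.0]]
force: [-0.0, -0.1, -0.4]
opening: 0.631
grasp_force: 0.0
```

```bash
python3 -m handwheel '[{"xyz":[6,0,0],"delta_rot":[0,0,0],"hand":0],"x":0}]' 2>/dev/null; python3 -m handwheel '[{"xyz":[6,0,0],"delta_rot":[0,0,0],"hand":0.2},{"xyz":[6,0,0],"delta_rot":[0,0,0],"hand":0.5},{"xyz":[6,0,0],"delta_rot":[0,0,0],"hand":1},{"xyz":[6,0,0],"delta_rot":[0,0,0],"hand":1},{"xyz":[6,0,0],"delta_rot":[0,0,0],"hand":1}]'; python3 - <<'E'
from h import *
wrist("w4")
s=bot.read_state();print(s["position"],s["opening"],s["grasp_force"],s["time_s"])
E
```

```text
time_s: 5.25
position: [0.502, 0.296, 0.0227]
tcp_rot: [[0.021, 1.0, 0.001], [1.0, -0.021, 0.001], [0.001, 0.001, -1.0]]
force: [0.1, 2.3, 2.4]
opening: 0.481
grasp_force: 30.0
[0.50198456 0.29592619 0.02274618] 0.48077865584302015 29.9724680185318 5.3
```

```bash
python3 - <<'E'
from h import *
m=dict(np.load("pics/w4.npz"));im=cv2.imread("pics/w4.png")
p=w2px(m,[(.502,.338,.034),(.502,.300,.034),(.485,.338,.034),(.519,.338,.034)]);print(p.round(1).tolist())
for c in (int(p[2][0]),int(p[0][0]),int(p[3][0])):
    r=int(p[0][1]); print(c,[(y,*im[y,c].tolist()) for y in range(r-14,min(r+40,384),3)])
E
```

```text
[[256.6, 182.5], [258.1, 247.6], [224.3, 183.2], [288.9, 181.8]]
224 [(168, 104, 122, 129), (171, 89, 116, 129), (174, 90, 117, 131), (177, 91, 121, 133), (180, 113, 150, 166), (183, 114, 151, 167), (186, 113, 136, 145), (189, 137, 141, 142), (192, 124, 141, 148), (195, 112, 148, 164), (198, 112, 149, 163), (201, 112, 148, 164), (204, 112, 147, 163), (207, 110, 147, 162), (210, 110, 147, 162), (213, 111, 147, 163), (216, 110, 148, 163), (219, 110, 148, 164)]
256 [(168, 84, 112, 124), (171, 88, 116, 129), (174, 90, 120, 132), (177, 91, 122, 135), (180, 118, 156, 172), (183, 117, 156, 172), (186, 117, 156, 172), (189, 117, 156, 173), (192, 117, 157, 173), (195, 116, 155, 171), (198, 115, 155, 171), (201, 115, 154, 171), (204, 114, 154, 171), (207, 114, 153, 170), (210, 115, 155, 171), (213, 116, 155, 171), (216, 116, 156, 172), (219, 116, 155, 171)]
288 [(168, 89, 115, 126), (171, 87, 117, 129), (174, 91, 120, 133), (177, 90, 120, 133), (180, 119, 158, 174), (183, 122, 162, 179), (186, 126, 141, 147), (189, 139, 143, 145), (192, 128, 146, 153), (195, 120, 161, 178), (198, 117, 157, 175), (201, 118, 159, 175), (204, 119, 159, 175), (207, 118, 159, 174), (210, 119, 159, 176), (213, 118, 158, 175), (216, 118, 159, 174), (219, 119, 159, 176)]
```

```bash
python3 -m handwheel '[{"xyz":[0,0,-45],"delta_rot":[0,0,0],"hand":1},{"xyz":[-30,1,-85],"delta_rot":[0,0,0],"hand":1},{"xyz":[-90,2,-85],"delta_rot":[0,0,0],"hand":1},{"xyz":[-150,4,-85],"delta_rot":[0,0,0],"hand":1},{"xyz":[-210,5.5,-85],"delta_rot":[0,0,0],"hand":1}]' && python3 -m handwheel '[{"xyz":[-50,1.5,0],"delta_rot":[0,0,-0.09],"hand":1},{"xyz":[-70,2,0],"delta_rot":[0,0,-0.18],"hand":1},{"xyz":[-70,2,0],"delta_rot":[0,0,-0.18],"hand":1},{"xyz":[-70,2,0],"delta_rot":[0,0,-0.18],"hand":1},{"xyz":[-70,2,0],"delta_rot":[0,0,-0.18],"hand":1}]'
python3 - <<'E'
from h import *
m,im=wrist("w5")
s=bot.read_state();print(s["position"],s["opening"],np.degrees(np.arctan2(s["tcp_rot"][1][0],s["tcp_rot"][0][0])))
print(totool(np.array([.5035,.0160,.0])-s["position"]))
cv2.imwrite("pics/w5c.png",cv2.resize(im[40:290,140:390],None,fx=2.4,fy=2.4,interpolation=cv2.INTER_CUBIC)[:,:,::-1])
E
```

```text
time_s: 5.92
position: [0.5015, 0.0833, 0.107]
tcp_rot: [[0.02, 1.0, -0.002], [1.0, -0.02, -0.001], [-0.001, -0.002, -1.0]]
force: [1.4, 0.6, -2.9]
opening: 0.478
grasp_force: 30.0
time_s: 6.55
position: [0.5028, 0.0165, 0.1073]
tcp_rot: [[-0.159, 0.987, -0.001], [0.987, 0.159, 0.0], [0.0, -0.001, -1.0]]
force: [0.2, 0.1, -2.9]
opening: 0.481
grasp_force: 30.0
[0.50295122 0.01654059 0.10741446] 0.4792891896154034 99.1914459942083
[ -0.6   0.5 107.4]
```

View pics/w5c.png

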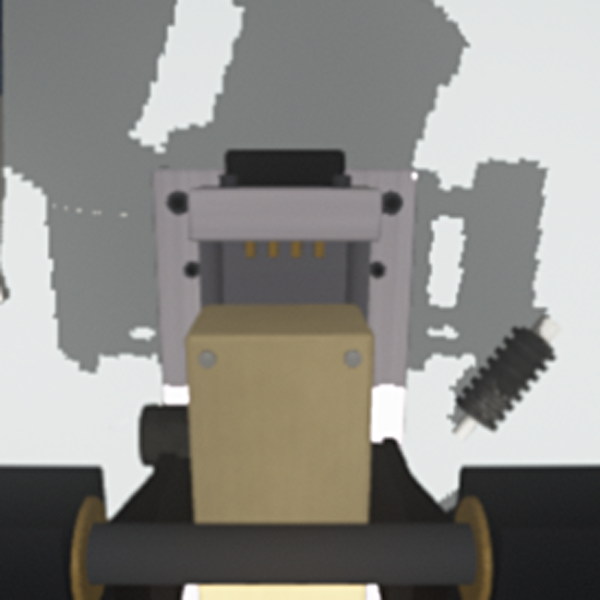

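The held module is above the nest. The pins are at crop (250..319,257), the wall's front top edge is at row 240, and the plate edges are at columns 162 and 408.

```bash
python3 - <<'E'
from h import *
m=dict(np.load("pics/w5.npz"));P=np.load("press.npz");R,t=P["R"],P["t"]
f=lambda L:np.array(L,float)/2.4+[139.7,39.7]
g=lambda L,z:((px2w(m,f(L),z/1e3)[:,:2]-t)@R*1e3).round(1).tolist()
print("wall front",g([(201,240),(371,240)],50));print("pins",g([(250,257),(272,257),(296,257),(319,257)],25))
print("floor edges",g([(221,300),(347,300)],16));print("plate edges",g([(162,300),(408,300)],12),"far",g([(155,170),(416,171)],12))
zt=.1074-.0227+.034
print("module top far",g([(190,336),(371,334)],zt*1e3),"at row500",g([(193,500),(370,500)],zt*1e3))
print("module far bottom",g([(193,308),(366,306)],0))
s=bot.read_state();print("tcp",(s["position"][:2]-t)@R*1e3)
E
```

```text
wall front [[124.0, 25.7], [124.0, -27.1]]
pins [[115.4, 11.7], [115.4, 4.0], [115.4, -4.4], [115.5, -12.4]]
floor edges [[98.4, 23.1], [98.5, -23.5]]
plate edges [[97.6, 45.7], [97.7, -46.8]] far [[144.9, 46.0], [144.6, -47.3]]
module top far [[110.4, 20.5], [110.9, -19.0]] at row500 [[70.5, 21.4], [70.6, -20.3]]
module far bottom [[92.1, 35.7], [93.0, -32.6]]
tcp [66.68973757 -0.17539711]
```

```bash
python3 -m handwheel '[{"xyz":[-1,0.6,20],"delta_rot":[0,0,0],"hand":1},{"xyz":[-1,0.6,40],"delta_rot":[0,0,0],"hand":1},{"xyz":[-1,0.6,55],"delta_rot":[0,0,0],"hand":1},{"xyz":[-1,0.6,62],"delta_rot":[0,0,0],"hand":1},{"xyz":[-1,0.6,66],"delta_rot":[0,0,0],"hand":1}]' && python3 -m handwheel '[{"xyz":[0,0,1],"delta_rot":[0,0,0],"hand":1},{"xyz":[0,0,2],"delta_rot":[0,0,0],"hand":1},{"xyz":[0,0,2.5],"delta_rot":[0,0,0],"hand":1},{"xyz":[0,0,2.5],"delta_rot":[0,0,0],"hand":1},{"xyz":[0,0,2.5],"delta_rot":[0,0,0],"hand":1}]'
```

```text
time_s: 7.22
position: [0.504, 0.0149, 0.0413]
tcp_rot: [[-0.159, 0.987, -0.0], [0.987, 0.159, 0.0], [0.0, -0.0, -1.0]]
force: [-0.5, -0.0, -2.3]
opening: 0.483
grasp_force: 30.0
time_s: 7.85
position: [0.5042, 0.0146, 0.0392]
tcp_rot: [[-0.158, 0.987, 0.0], [0.987, 0.158, -0.0], [-0.0, 0.0, -1.0]]
force: [-0.1, 0.3, -2.5]
opening: 0.477
grasp_force: 30.0
```

```bash
python3 -m handwheel '[{"xyz":[0,0,0.6],"delta_rot":[0,0,0],"hand":1},{"xyz":[0,0,1],"delta_rot":[0,0,0],"hand":1},{"xyz":[0,0,1],"delta_rot":[0,0,0],"hand":1},{"xyz":[0,0,1],"delta_rot":[0,0,0],"hand":1},{"xyz":[0,0,1],"delta_rot":[0,0,0],"hand":1}]'
```

```text
time_s: 8.48
position: [0.5042, 0.0146, 0.0387]
tcp_rot: [[-0.158, 0.987, 0.001], [0.987, 0.158, -0.0], [-0.0, 0.001, -1.0]]
force: [-0.4, 0.1, 4.5]
opening: 0.478
grasp_force: 30.0
```

```bash
python3 -m handwheel '[{"xyz":[0,0,0],"delta_rot":[0,0,0],"hand":-0.2},{"xyz":[0,0,0],"delta_rot":[0,0,0],"hand":-1},{"xyz":[0,0,0],"delta_rot":[0,0,0],"hand":-1},{"xyz":[0,0,0],"delta_rot":[0,0,0],"hand":-1},{"xyz":[0,0,-10],"delta_rot":[0,0,0],"hand":-1}]' && python3 -m handwheel '[{"xyz":[0,0,-40],"delta_rot":[0,0,0],"hand":-1},{"xyz":[0,0,-90],"delta_rot":[0,0,0],"hand":-1},{"xyz":[-30,0,-150],"delta_rot":[0,0,0],"hand":-1},{"xyz":[-75,0,-165],"delta_rot":[0,0,0],"hand":-1},{"xyz":[-75,0,-165],"delta_rot":[0,0,0],"hand":-1}]'
python3 - <<'E'
from h import *
m,im=wrist("w6")
s=bot.read_state();print(s["position"],s["time_s"])
cv2.imwrite("pics/w6c.png",cv2.resize(im[20:270,130:380],None,fx=2.4,fy=2.4,interpolation=cv2.INTER_CUBIC)[:,:,::-1])
E
```

```text
time_s: 9.1
position: [0.5034, 0.0147, 0.0478]
tcp_rot: [[-0.158, 0.987, -0.002], [0.987, 0.158, 0.0], [0.001, -0.002, -1.0]]
force: [-0.9, 0.1, 0.7]
opening: 0.95
grasp_force: 0.0
time_s: 9.72
position: [0.5182, -0.0625, 0.216]
tcp_rot: [[-0.155, 0.988, 0.007], [0.988, 0.155, -0.003], [-0.004, 0.007, -1.0]]
force: [0.1, 1.2, -1.0]
opening: 1.0
grasp_force: 0.0
[ 0.51634274 -0.0605491   0.21439092] 9.775
```

View pics/w6c.png

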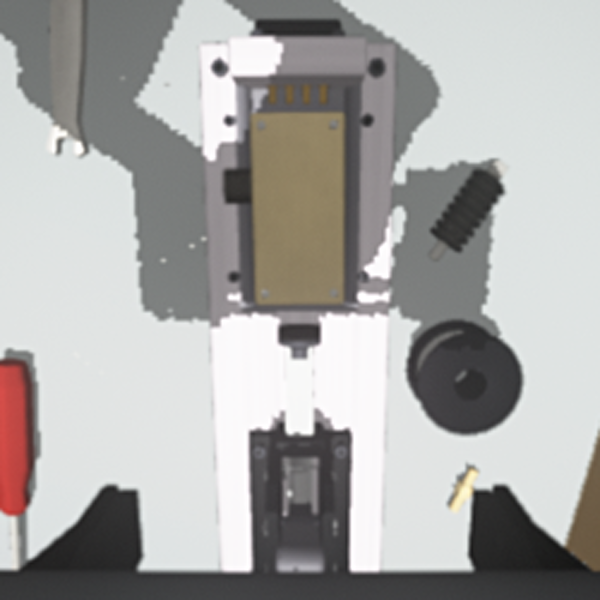

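The module sits flat in the nest at crop (250–345, 113–303), its connector on the robot's side and a gap to the pins. Next I turn to the squeeze orientation and measure grip and trigger close by.

```bash
python3 -m handwheel '[{"xyz":[-20,-20,0],"delta_rot":[0,0,0.175],"hand":-1},{"xyz":[-40,-40,0],"delta_rot":[0,0,0.35],"hand":-1},{"xyz":[-60,-60,0],"delta_rot":[0,0,0.525],"hand":-1},{"xyz":[-85,-80,0],"delta_rot":[0,0,0.7],"hand":-1},{"xyz":[-85,-80,0],"delta_rot":[0,0,0.875],"hand":-1}]' && python3 -m handwheel '[{"xyz":[0,0,10],"delta_rot":[0,0,0.175],"hand":-1},{"xyz":[0,0,10],"delta_rot":[0,0,0.35],"hand":-1},{"xyz":[0,0,10],"delta_rot":[0,0,0.525],"hand":-1},{"xyz":[0,0,10],"delta_rot":[0,0,0.696],"hand":-1},{"xyz":[0,0,10],"delta_rot":[0,0,0.696],"hand":-1}]'
python3 - <<'E'
from h import *
m,im=wrist("w7")
s=bot.read_state();print(s["position"],s["time_s"],s["tcp_rot"].round(3).tolist())
P=np.load("press.npz");R,t=P["R"],P["t"]
c=w2px(m,[[*(R@np.array([-.107,0])+t),.14],[*(R@np.array([-.0715,0])+t),.132],[*(R@np.array([-.176,0])+t),.069]]);print(c.round(1).tolist())
x0,y0=int(c[:,0].mean())-125,max(int(c[:,1].mean())-100,0);print(x0,y0)
cv2.imwrite("pics/w7c.png",cv2.resize(im[y0:y0+190,x0:x0+250],None,fx=3,fy=3,interpolation=cv2.INTER_CUBIC)[:,:,::-1])
E
```

```text
time_s: 10.4
position: [0.4485, -0.1557, 0.212]
tcp_rot: [[0.662, 0.749, -0.003], [0.749, -0.662, 0.002], [-0.001, -0.004, -1.0]]
force: [0.9, 0.4, 0.5]
opening: 0.997
grasp_force: 0.0
time_s: 11.02
position: [0.4494, -0.1544, 0.2022]
tcp_rot: [[0.987, 0.161, -0.003], [0.161, -0.987, 0.002], [-0.002, -0.002, -1.0]]
force: [-0.8, -0.2, -0.1]
opening: 0.999
grasp_force: 0.0
[ 0.44960953 -0.15464232  0.2023398 ] 11.075 [[0.987, 0.162, -0.002], [0.162, -0.987, 0.002], [-0.002, -0.002, -1.0]]
[[276.8, 105.9], [229.8, 105.9], [341.9, 106.9]]
157 6
```

View pics/w7c.png

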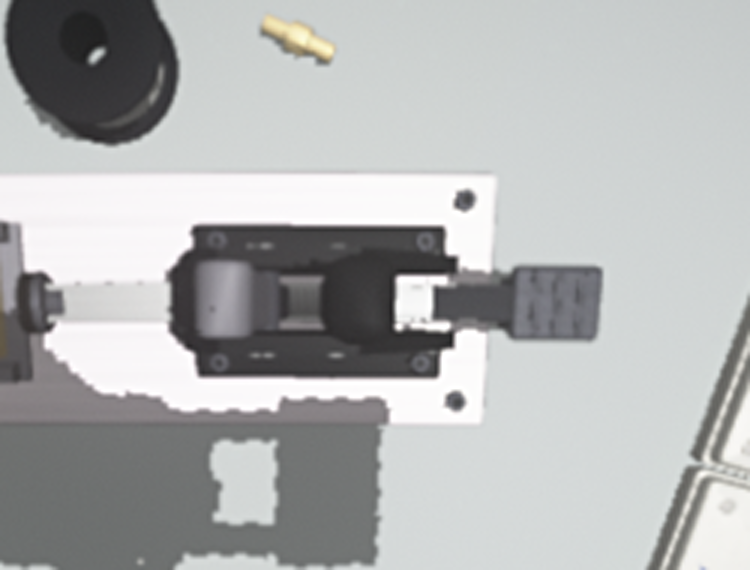

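The trigger roller is at crop columns 195–253, the grip post at columns 322–393 (row 300), and the tab at (511–601, 266–339).

```bash
python3 - <<'E'
from h import *
m=dict(np.load("pics/w7.npz"));P=np.load("press.npz");R,t=P["R"],P["t"]
f=lambda L:np.array(L,float)/3+[156.67,5.67]
g=lambda L,z:((px2w(m,f(L),z/1e3)[:,:2]-t)@R*1e3).round(1).tolist()
print("roller edges z124",g([(195,298),(253,298)],124),"rows",g([(224,262),(224,335)],130))
print("post edges z138",g([(322,300),(393,300)],138),"rows",g([(360,258),(360,343)],136))
T=g([(513,266),(601,266),(599,340),(511,337)],69);print("tab",T,np.mean(T,0))
print("plate corner (-166,-+48)",g([(496,175),(484,423)],12))
s=bot.read_state();p=s["position"]
def go(x,y,z):
    w=R@np.array([x,y])/1e3+t; return totool([*(w-p[:2]),z-p[2]])
print("tcp press",(p[:2]-t)@R*1e3)
for x in (-97,-176): print(x,go(x,-1,.124))
E
```

```text
roller edges z124 [[-64.3, -0.7], [-79.6, -0.7]] rows [[-72.7, -9.5], [-72.3, 8.6]]
post edges z138 [[-97.6, -0.1], [-115.2, -0.2]] rows [[-106.9, -10.2], [-107.4, 10.4]]
tab [[-161.1, -11.7], [-189.9, -12.1], [-191.5, 11.4], [-161.9, 10.8]] [-176.1   -0.4]
plate corner (-166,-+48) [[-166.1, -47.3], [-167.0, 46.8]]
tcp press [-93.88488011  79.60377876]
-97 [80.7  3.6 78.2]
-176 [80.4 82.6 78. ]
```

```bash
python3 -m handwheel '[{"xyz":[45,2,0],"delta_rot":[0,0,0],"hand":-1},{"xyz":[80.2,3.6,0],"delta_rot":[0,0,0],"hand":-1},{"xyz":[80.2,3.6,40],"delta_rot":[0,0,0],"hand":-1},{"xyz":[80.2,3.6,70],"delta_rot":[0,0,0],"hand":-1},{"xyz":[80.2,3.6,78],"delta_rot":[0,0,0],"hand":-1}]' && python3 -m handwheel '[{"xyz":[0,2,0],"delta_rot":[0,0,0],"hand":-1},{"xyz":[0,5,0],"delta_rot":[0,0,0],"hand":-1},{"xyz":[0,8,0],"delta_rot":[0,0,0],"hand":-1},{"xyz":[0,8,0],"delta_rot":[0,0,0],"hand":-1},{"xyz":[0,8,0],"delta_rot":[0,0,0],"hand":-1}]'
cat >> h.py <<'E'
def st():
    P=np.load("press.npz");R,t=P["R"],P["t"];s=bot.read_state()
    print("t",s["time_s"],"press xy",((s["position"][:2]-t)@R*1e3).round(2),"z",round(s["position"][2]*1e3,1),"F press",(np.array(s["force"][:2])@R).round(1),"Fz",round(s["force"][2],1),"open mm",round(s["opening"]*87,1))
E
python3 -c "from h import *;st()"
```

```text
time_s: 11.7
position: [0.5285, -0.1455, 0.1229]
tcp_rot: [[0.987, 0.161, -0.005], [0.161, -0.987, 0.003], [-0.004, -0.003, -1.0]]
force: [-0.1, -0.7, 0.1]
opening: 1.001
grasp_force: 0.0
time_s: 12.32
position: [0.5315, -0.1549, 0.1254]
tcp_rot: [[0.987, 0.158, 0.0], [0.158, -0.987, -0.0], [0.0, 0.0, -1.0]]
force: [-0.3, 0.2, -0.0]
opening: 1.002
grasp_force: 0.0
t 12.325 press xy [-107.12   -1.19] z 125.4 F press [0.2 0.3] Fz -0.0 open mm 87.1
```

```bash
python3 -m handwheel '[{"xyz":[0,1,1],"delta_rot":[0,0,0],"hand":-1},{"xyz":[0,2,1],"delta_rot":[0,0,0],"hand":-1},{"xyz":[0,3,1],"delta_rot":[0,0,0],"hand":-1},{"xyz":[0,3,1],"delta_rot":[0,0,0],"hand":-1},{"xyz":[0,3,1],"delta_rot":[0,0,0],"hand":-1}]'|grep force; python3 -c "from h import *;st()"
python3 -m handwheel '[{"xyz":[0,2,0],"delta_rot":[0,0,0],"hand":-1},{"xyz":[0,4,0],"delta_rot":[0,0,0],"hand":-1},{"xyz":[0,6,0],"delta_rot":[0,0,0],"hand":-1},{"xyz":[0,6,0],"delta_rot":[0,0,0],"hand":-1},{"xyz":[0,6,0],"delta_rot":[0,0,0],"hand":-1}]'|grep force; python3 -c "from h import *;st()"
```

```text
force: [-0.7, 4.1, 1.8]
grasp_force: 2.2
t 12.95 press xy [-109.24   -0.99] z 124.0 F press [4.1 0.1] Fz 1.8 open mm 87.0
force: [-0.2, 7.3, 6.8]
grasp_force: 3.8
t 13.575 press xy [-114.52   -0.83] z 124.5 F press [ 7.3 -1. ] Fz 6.8 open mm 87.1
```

```bash
python3 -m handwheel '[{"xyz":[0,2,0],"delta_rot":[0,0,0],"hand":-1},{"xyz":[0,4,0],"delta_rot":[0,0,0],"hand":-1},{"xyz":[0,6,0],"delta_rot":[0,0,0],"hand":-1},{"xyz":[0,8.5,0],"delta_rot":[0,0,0],"hand":-1},{"xyz":[0,8.5,0],"delta_rot":[0,0,0],"hand":-1}]'|grep force; python3 -c "from h import *;st()"
```

```text
force: [-1.7, 8.0, 5.3]
grasp_force: 3.6
t 14.2 press xy [-122.89   -0.62] z 124.5 F press [8.1 0.4] Fz 5.3 open mm 86.9
```

```bash
python3 -m handwheel '[{"xyz":[0,0.7,0],"delta_rot":[0,0,0],"hand":-1},{"xyz":[0,-6,0],"delta_rot":[0,0,0],"hand":-1},{"xyz":[0,-13,0],"delta_rot":[0,0,0],"hand":-1},{"xyz":[0,-20,0],"delta_rot":[0,0,0],"hand":-1},{"xyz":[0,-20,0],"delta_rot":[0,0,0],"hand":-1}]'|grep force; python3 -c "from h import *;st()"
python3 -m handwheel '[{"xyz":[0,5,0],"delta_rot":[0,0,0],"hand":-1},{"xyz":[0,9,0],"delta_rot":[0,0,0],"hand":-1},{"xyz":[0,13,0],"delta_rot":[0,0,0],"hand":-1},{"xyz":[0,17,0],"delta_rot":[0,0,0],"hand":-1},{"xyz":[0,17,0],"delta_rot":[0,0,0],"hand":-1}]'|grep force; python3 -c "from h import *;st()"
python3 -m handwheel '[{"xyz":[0,1.5,0],"delta_rot":[0,0,0],"hand":-1},{"xyz":[0,3,0],"delta_rot":[0,0,0],"hand":-1},{"xyz":[0,3.8,0],"delta_rot":[0,0,0],"hand":-1},{"xyz":[0,3.8,0],"delta_rot":[0,0,0],"hand":-1},{"xyz":[0,3.8,0],"delta_rot":[0,0,0],"hand":-1}]'|grep force; python3 -c "from h import *;st()"
```

```text
force: [0.6, -1.2, 0.3]
grasp_force: 0.0
t 14.825 press xy [-104.55   -1.4 ] z 124.1 F press [-1.2 -0.4] Fz 0.3 open mm 86.7
force: [-1.1, 6.8, 6.8]
grasp_force: 3.7
t 15.45 press xy [-119.53   -0.71] z 124.5 F press [6.9 0. ] Fz 6.8 open mm 87.1
force: [-0.4, 6.7, 6.9]
grasp_force: 3.6
t 16.075 press xy [-123.23   -0.7 ] z 124.5 F press [ 6.7 -0.6] Fz 6.9 open mm 87.2
```

```bash
python3 -m handwheel '[{"xyz":[0,0,0],"delta_rot":[0,0,0],"hand":-1},{"xyz":[0,-6,0],"delta_rot":[0,0,0],"hand":-1},{"xyz":[0,-13,0],"delta_rot":[0,0,0],"hand":-1},{"xyz":[0,-20,0],"delta_rot":[0,0,0],"hand":-1},{"xyz":[0,-20,0],"delta_rot":[0,0,0],"hand":-1}]'|grep force; python3 -c "from h import *;st()"
python3 -m handwheel '[{"xyz":[0,5,0],"delta_rot":[0,0,0],"hand":-1},{"xyz":[0,8,0],"delta_rot":[0,0,0],"hand":-1},{"xyz":[0,11,0],"delta_rot":[0,0,0],"hand":-1},{"xyz":[0,13,0],"delta_rot":[0,0,0],"hand":-1},{"xyz":[0,13,0],"delta_rot":[0,0,0],"hand":-1}]'|grep force; python3 -c "from h import *;st()"
python3 -m handwheel '[{"xyz":[0,1.5,0],"delta_rot":[0,0,0],"hand":-1},{"xyz":[0,3,0],"delta_rot":[0,0,0],"hand":-1},{"xyz":[0,4,0],"delta_rot":[0,0,0],"hand":-1},{"xyz":[0,4,0],"delta_rot":[0,0,0],"hand":-1},{"xyz":[0,4,0],"delta_rot":[0,0,0],"hand":-1}]'|grep force; python3 -c "from h import *;st()"
```

```text
force: [-0.3, -0.5, -0.1]
grasp_force: 0.0
t 16.7 press xy [-105.26   -1.33] z 124.1 F press [-0.4  0.4] Fz -0.1 open mm 86.9
force: [-0.9, 9.3, 7.7]
grasp_force: 4.5
t 17.325 press xy [-115.85   -0.92] z 124.6 F press [ 9.3 -0.6] Fz 7.7 open mm 87.1
force: [-0.5, 9.3, 8.5]
grasp_force: 4.5
t 17.95 press xy [-119.68   -0.75] z 124.6 F press [ 9.3 -1. ] Fz 8.5 open mm 87.1
```

```bash
python3 -m handwheel '[{"xyz":[0,0.7,0],"delta_rot":[0,0,0],"hand":-1},{"xyz":[0,1.4,0],"delta_rot":[0,0,0],"hand":-1},{"xyz":[0,2,0],"delta_rot":[0,0,0],"hand":-1},{"xyz":[0,2,0],"delta_rot":[0,0,0],"hand":-1},{"xyz":[0,2,0],"delta_rot":[0,0,0],"hand":-1}]'|grep force; python3 -c "from h import *;st()"
python3 -m handwheel '[{"xyz":[0,0.7,0],"delta_rot":[0,0,0],"hand":-1},{"xyz":[0,1.4,0],"delta_rot":[0,0,0],"hand":-1},{"xyz":[0,2,0],"delta_rot":[0,0,0],"hand":-1},{"xyz":[0,2,0],"delta_rot":[0,0,0],"hand":-1},{"xyz":[0,2,0],"delta_rot":[0,0,0],"hand":-1}]'|grep force; python3 -c "from h import *;st()"
```

```text
force: [-1.1, 10.6, 8.9]
grasp_force: 4.8
t 18.575 press xy [-121.35   -0.74] z 124.7 F press [10.6 -0.6] Fz 8.9 open mm 86.7
force: [-0.6, 8.3, 8.5]
grasp_force: 4.2
t 19.2 press xy [-123.79   -0.65] z 124.5 F press [ 8.3 -0.7] Fz 8.5 open mm 87.0
```

```bash
python3 -m handwheel '[{"xyz":[0,0,0],"delta_rot":[0,0,0],"hand":-1},{"xyz":[0,-6,0],"delta_rot":[0,0,0],"hand":-1},{"xyz":[0,-13,0],"delta_rot":[0,0,0],"hand":-1},{"xyz":[0,-20.5,0],"delta_rot":[0,0,0],"hand":-1},{"xyz":[0,-20.5,0],"delta_rot":[0,0,0],"hand":-1}]'|grep force; python3 -c "from h import *;st()"
python3 -m handwheel '[{"xyz":[0,4,0],"delta_rot":[0,0,0],"hand":-1},{"xyz":[0,7,0],"delta_rot":[0,0,0],"hand":-1},{"xyz":[0,9,0],"delta_rot":[0,0,0],"hand":-1},{"xyz":[0,11,0],"delta_rot":[0,0,0],"hand":-1},{"xyz":[0,11,0],"delta_rot":[0,0,0],"hand":-1}]'|grep force; python3 -c "from h import *;st()"
python3 -m handwheel '[{"xyz":[0,0.7,0],"delta_rot":[0,0,0],"hand":-1},{"xyz":[0,1.4,0],"delta_rot":[0,0,0],"hand":-1},{"xyz":[0,2,0],"delta_rot":[0,0,0],"hand":-1},{"xyz":[0,2,0],"delta_rot":[0,0,0],"hand":-1},{"xyz":[0,2,0],"delta_rot":[0,0,0],"hand":-1}]'|grep force; python3 -c "from h import *;st()"
```

```text
force: [-0.3, 0.1, -0.5]
grasp_force: 0.0
t 19.825 press xy [-105.86   -1.39] z 124.0 F press [0.2 0.3] Fz -0.5 open mm 87.0
force: [-0.4, 8.8, 7.7]
grasp_force: 4.3
t 20.45 press xy [-114.45   -0.96] z 124.5 F press [ 8.7 -1. ] Fz 7.7 open mm 87.1
force: [-0.5, 11.0, 8.3]
grasp_force: 5.1
t 21.075 press xy [-115.68   -0.95] z 124.7 F press [10.9 -1.2] Fz 8.3 open mm 86.5
```

```bash
python3 -m handwheel '[{"xyz":[0,0.7,0],"delta_rot":[0,0,0],"hand":-1},{"xyz":[0,1.4,0],"delta_rot":[0,0,0],"hand":-1},{"xyz":[0,2,0],"delta_rot":[0,0,0],"hand":-1},{"xyz":[0,2,0],"delta_rot":[0,0,0],"hand":-1},{"xyz":[0,2,0],"delta_rot":[0,0,0],"hand":-1}]'|grep force; python3 -c "from h import *;st()"
```

```text
force: [-0.3, 10.7, 9.7]
grasp_force: 5.4
t 21.7 press xy [-117.4    -0.92] z 124.8 F press [10.6 -1.4] Fz 9.7 open mm 87.3
```

```bash
python3 -m handwheel '[{"xyz":[0,0.5,0],"delta_rot":[0,0,0],"hand":-1},{"xyz":[0,1,0],"delta_rot":[0,0,0],"hand":-1},{"xyz":[0,1.5,0],"delta_rot":[0,0,0],"hand":-1},{"xyz":[0,1.5,0],"delta_rot":[0,0,0],"hand":-1},{"xyz":[0,1.5,0],"delta_rot":[0,0,0],"hand":-1}]'|grep force; python3 -c "from h import *;st()"
```

```text
force: [-0.1, 12.3, 9.7]
grasp_force: 6.0
t 22.325 press xy [-118.41   -0.87] z 124.8 F press [12.2 -1.8] Fz 9.7 open mm 87.0
```

```bash
python3 -m handwheel '[{"xyz":[0,0.5,0],"delta_rot":[0,0,0],"hand":-1},{"xyz":[0,1,0],"delta_rot":[0,0,0],"hand":-1},{"xyz":[0,1.5,0],"delta_rot":[0,0,0],"hand":-1},{"xyz":[0,1.5,0],"delta_rot":[0,0,0],"hand":-1},{"xyz":[0,1.5,0],"delta_rot":[0,0,0],"hand":-1}]'|grep force; python3 -c "from h import *;st()"
```

```text
force: [-0.5, 11.2, 10.6]
grasp_force: 5.6
t 22.95 press xy [-120.18   -0.79] z 124.8 F press [11.1 -1.2] Fz 10.6 open mm 87.2
```

```bash
python3 -m handwheel '[{"xyz":[0,0.5,0],"delta_rot":[0,0,0],"hand":-1},{"xyz":[0,1,0],"delta_rot":[0,0,0],"hand":-1},{"xyz":[0,1.5,0],"delta_rot":[0,0,0],"hand":-1},{"xyz":[0,1.5,0],"delta_rot":[0,0,0],"hand":-1},{"xyz":[0,1.5,0],"delta_rot":[0,0,0],"hand":-1}]'|grep force; python3 -c "from h import *;st()"
```

```text
force: [-0.5, 11.5, 10.9]
grasp_force: 5.9
t 23.575 press xy [-121.4    -0.78] z 124.9 F press [11.4 -1.3] Fz 10.9 open mm 86.9
```

```bash
python3 -m handwheel '[{"xyz":[0,0.5,0],"delta_rot":[0,0,0],"hand":-1},{"xyz":[0,1,0],"delta_rot":[0,0,0],"hand":-1},{"xyz":[0,1.2,0],"delta_rot":[0,0,0],"hand":-1},{"xyz":[0,1.2,0],"delta_rot":[0,0,0],"hand":-1},{"xyz":[0,1.2,0],"delta_rot":[0,0,0],"hand":-1}]'|grep force; python3 -c "from h import *;st()"
```

```text
force: [-1.0, 12.1, 10.3]
grasp_force: 6.2
t 24.2 press xy [-122.37   -0.77] z 124.9 F press [12.1 -1. ] Fz 10.3 open mm 87.1
```

```bash
python3 -m handwheel '[{"xyz":[0,0.5,0],"delta_rot":[0,0,0],"hand":-1},{"xyz":[0,1,0],"delta_rot":[0,0,0],"hand":-1},{"xyz":[0,1.2,0],"delta_rot":[0,0,0],"hand":-1},{"xyz":[0,1.2,0],"delta_rot":[0,0,0],"hand":-1},{"xyz":[0,1.2,0],"delta_rot":[0,0,0],"hand":-1}]'|grep force; python3 -c "from h import *;st()"
```

```text
force: [0.8, 12.2, 11.6]
grasp_force: 6.3
t 24.825 press xy [-123.49   -0.8 ] z 124.9 F press [11.9 -2.7] Fz 11.6 open mm 87.2
```

```bash
python3 -m handwheel '[{"xyz":[0,0.4,0],"delta_rot":[0,0,0],"hand":-1},{"xyz":[0,-6,0],"delta_rot":[0,0,0],"hand":-1},{"xyz":[0,-13,0],"delta_rot":[0,0,0],"hand":-1},{"xyz":[0,-20.5,0],"delta_rot":[0,0,0],"hand":-1},{"xyz":[0,-20.5,0],"delta_rot":[0,0,0],"hand":-1}]'|grep force; python3 -c "from h import *;st()"
python3 -m handwheel '[{"xyz":[0,3,0],"delta_rot":[0,0,0],"hand":-1},{"xyz":[0,6,0],"delta_rot":[0,0,0],"hand":-1},{"xyz":[0,7,0],"delta_rot":[0,0,0],"hand":-1},{"xyz":[0,8,0],"delta_rot":[0,0,0],"hand":-1},{"xyz":[0,8,0],"delta_rot":[0,0,0],"hand":-1}]'|grep force; python3 -c "from h import *;st()"
```

```text
force: [-0.6, -0.5, -0.2]
grasp_force: 0.0
t 25.45 press xy [-107.54   -1.3 ] z 124.0 F press [-0.4  0.7] Fz -0.2 open mm 87.2
force: [-0.2, 8.5, 4.9]
grasp_force: 4.0
t 26.075 press xy [-113.11   -0.98] z 124.3 F press [ 8.5 -1.2] Fz 4.9 open mm 87.1
```

```bash
python3 -m handwheel '[{"xyz":[0,0.5,0],"delta_rot":[0,0,0],"hand":-1},{"xyz":[0,1,0],"delta_rot":[0,0,0],"hand":-1},{"xyz":[0,1.5,0],"delta_rot":[0,0,0],"hand":-1},{"xyz":[0,1.5,0],"delta_rot":[0,0,0],"hand":-1},{"xyz":[0,1.5,0],"delta_rot":[0,0,0],"hand":-1}]'|grep force; python3 -c "from h import *;st()"
```

```text
force: [0.2, 9.7, 5.6]
grasp_force: 4.9
t 26.7 press xy [-113.71   -0.93] z 124.4 F press [ 9.5 -1.7] Fz 5.6 open mm 87.1
```

```bash
python3 -m handwheel '[{"xyz":[0,0.5,0],"delta_rot":[0,0,0],"hand":-1},{"xyz":[0,1,0],"delta_rot":[0,0,0],"hand":-1},{"xyz":[0,1.2,0],"delta_rot":[0,0,0],"hand":-1},{"xyz":[0,1.2,0],"delta_rot":[0,0,0],"hand":-1},{"xyz":[0,1.2,0],"delta_rot":[0,0,0],"hand":-1}]'|grep force; python3 -c "from h import *;st()"
```

```text
force: [0.7, 11.6, 8.1]
grasp_force: 5.5
t 27.325 press xy [-114.38   -0.92] z 124.4 F press [11.3 -2.5] Fz 8.1 open mm 86.8
```

```bash
python3 -m handwheel '[{"xyz":[0,0.4,0],"delta_rot":[0,0,0],"hand":-1},{"xyz":[0,0.8,0],"delta_rot":[0,0,0],"hand":-1},{"xyz":[0,1,0],"delta_rot":[0,0,0],"hand":-1},{"xyz":[0,1,0],"delta_rot":[0,0,0],"hand":-1},{"xyz":[0,1,0],"delta_rot":[0,0,0],"hand":-1}]'|grep force; python3 -c "from h import *;st()"
```

```text
force: [0.4, 11.6, 7.5]
grasp_force: 5.8
t 27.95 press xy [-115.16   -0.89] z 124.5 F press [11.4 -2.2] Fz 7.5 open mm 86.7
```

```bash
python3 -m handwheel '[{"xyz":[0,0.4,0],"delta_rot":[0,0,0],"hand":-1},{"xyz":[0,0.8,0],"delta_rot":[0,0,0],"hand":-1},{"xyz":[0,1,0],"delta_rot":[0,0,0],"hand":-1},{"xyz":[0,1,0],"delta_rot":[0,0,0],"hand":-1},{"xyz":[0,1,0],"delta_rot":[0,0,0],"hand":-1}]'|grep force; python3 -c "from h import *;st()"
```

```text
force: [-0.5, 12.8, 9.6]
grasp_force: 6.2
t 28.575 press xy [-115.86   -0.87] z 124.6 F press [12.7 -1.6] Fz 9.6 open mm 86.8
```

```bash
python3 -m handwheel '[{"xyz":[0,0.4,0],"delta_rot":[0,0,0],"hand":-1},{"xyz":[0,0.8,0],"delta_rot":[0,0,0],"hand":-1},{"xyz":[0,1,0],"delta_rot":[0,0,0],"hand":-1},{"xyz":[0,1,0],"delta_rot":[0,0,0],"hand":-1},{"xyz":[0,1,0],"delta_rot":[0,0,0],"hand":-1}]'|grep force; python3 -c "from h import *;st()"
```

```text
force: [-0.1, 12.7, 9.8]
grasp_force: 6.4
t 29.2 press xy [-116.73   -0.9 ] z 124.7 F press [12.6 -1.9] Fz 9.8 open mm 86.8
```

```bash
python3 -m handwheel '[{"xyz":[0,0.4,0],"delta_rot":[0,0,0],"hand":-1},{"xyz":[0,0.8,0],"delta_rot":[0,0,0],"hand":-1},{"xyz":[0,1,0],"delta_rot":[0,0,0],"hand":-1},{"xyz":[0,1,0],"delta_rot":[0,0,0],"hand":-1},{"xyz":[0,1,0],"delta_rot":[0,0,0],"hand":-1}]'|grep force; python3 -c "from h import *;st()"
```

```text
force: [-0.1, 14.6, 11.6]
grasp_force: 6.6
t 29.825 press xy [-117.51   -0.87] z 124.8 F press [14.4 -2.2] Fz 11.6 open mm 87.0
```

```bash
python3 -m handwheel '[{"xyz":[0,0.4,0],"delta_rot":[0,0,0],"hand":-1},{"xyz":[0,0.7,0],"delta_rot":[0,0,0],"hand":-1},{"xyz":[0,0.8,0],"delta_rot":[0,0,0],"hand":-1},{"xyz":[0,0.8,0],"delta_rot":[0,0,0],"hand":-1},{"xyz":[0,0.8,0],"delta_rot":[0,0,0],"hand":-1}]'|grep force; python3 -c "from h import *;st()"
```

```text
force: [-0.2, 14.3, 11.5]
grasp_force: 6.7
t 30.45 press xy [-118.22   -0.89] z 124.9 F press [14.1 -2.1] Fz 11.5 open mm 87.2
```

```bash
python3 -m handwheel '[{"xyz":[0,0.4,0],"delta_rot":[0,0,0],"hand":-1},{"xyz":[0,0.7,0],"delta_rot":[0,0,0],"hand":-1},{"xyz":[0,0.8,0],"delta_rot":[0,0,0],"hand":-1},{"xyz":[0,0.8,0],"delta_rot":[0,0,0],"hand":-1},{"xyz":[0,0.8,0],"delta_rot":[0,0,0],"hand":-1}]'|grep force; python3 -c "from h import *;st()"
```

```text
force: [0.2, 12.5, 10.2]
grasp_force: 5.9
t 31.075 press xy [-119.7    -0.79] z 124.8 F press [12.3 -2.2] Fz 10.2 open mm 87.0
```

```bash
python3 -c "
from h import *
for i in range(4):
    vision.capture('wrist');st();print(bot.read_state()['grasp_force'])"
```

```text
t 31.125 press xy [-119.69   -0.78] z 124.8 F press [11.4 -1.8] Fz 10.7 open mm 86.7
5.865345150232315
t 31.175 press xy [-119.67   -0.78] z 124.8 F press [10.8 -1.5] Fz 10.1 open mm 87.2
5.865527540445328
t 31.225 press xy [-119.67   -0.77] z 124.8 F press [11.3 -1.5] Fz 10.7 open mm 86.9
5.865958034992218
t 31.275 press xy [-119.69   -0.78] z 124.8 F press [11.7 -0.7] Fz 11.2 open mm 87.3
5.865662097930908
```

Force fell while the trigger advanced, which fits the catch springing up. I'll go on gently to the bottom.

```bash
python3 -m handwheel '[{"xyz":[0,0.3,0],"delta_rot":[0,0,0],"hand":-1},{"xyz":[0,0.6,0],"delta_rot":[0,0,0],"hand":-1},{"xyz":[0,0.8,0],"delta_rot":[0,0,0],"hand":-1},{"xyz":[0,0.8,0],"delta_rot":[0,0,0],"hand":-1},{"xyz":[0,0.8,0],"delta_rot":[0,0,0],"hand":-1}]'|grep force; python3 -c "from h import *;st()"
```

```text
force: [-0.3, 11.5, 10.4]
grasp_force: 6.0
t 31.9 press xy [-120.34   -0.75] z 124.8 F press [11.4 -1.5] Fz 10.4 open mm 87.0
```

```bash
python3 -m handwheel '[{"xyz":[0,0.3,0],"delta_rot":[0,0,0],"hand":-1},{"xyz":[0,0.6,0],"delta_rot":[0,0,0],"hand":-1},{"xyz":[0,0.8,0],"delta_rot":[0,0,0],"hand":-1},{"xyz":[0,0.8,0],"delta_rot":[0,0,0],"hand":-1},{"xyz":[0,0.8,0],"delta_rot":[0,0,0],"hand":-1}]'|grep force; python3 -c "from h import *;st()"
```

```text
force: [-0.1, 12.2, 10.5]
grasp_force: 6.3
t 32.525 press xy [-120.92   -0.75] z 124.8 F press [12.  -1.9] Fz 10.5 open mm 87.4
```

```bash
python3 -m handwheel '[{"xyz":[0,0.3,0],"delta_rot":[0,0,0],"hand":-1},{"xyz":[0,0.6,0],"delta_rot":[0,0,0],"hand":-1},{"xyz":[0,0.8,0],"delta_rot":[0,0,0],"hand":-1},{"xyz":[0,0.8,0],"delta_rot":[0,0,0],"hand":-1},{"xyz":[0,0.8,0],"delta_rot":[0,0,0],"hand":-1}]'|grep force; python3 -c "from h import *;st()"
```

```text
force: [-0.5, 12.8, 11.0]
grasp_force: 6.4
t 33.15 press xy [-121.63   -0.76] z 124.9 F press [12.7 -1.5] Fz 11.0 open mm 87.0
```

```bash
python3 -c "from h import *
vision.capture('wrist');st();print(bot.read_state()['grasp_force'])"
```

```text
t 33.2 press xy [-121.64   -0.76] z 124.9 F press [12.4 -1.6] Fz 11.3 open mm 87.0
6.364465355873108
```

```bash
python3 -m handwheel '[{"xyz":[0,0.3,0],"delta_rot":[0,0,0],"hand":-1},{"xyz":[0,0.6,0],"delta_rot":[0,0,0],"hand":-1},{"xyz":[0,0.8,0],"delta_rot":[0,0,0],"hand":-1},{"xyz":[0,0.8,0],"delta_rot":[0,0,0],"hand":-1},{"xyz":[0,0.8,0],"delta_rot":[0,0,0],"hand":-1}]'|grep force; python3 -c "from h import *;st()"
```

```text
force: [0.4, 13.0, 12.1]
grasp_force: 6.5
t 33.825 press xy [-122.33   -0.76] z 124.9 F press [12.8 -2.4] Fz 12.1 open mm 87.2
```

```bash
python3 -m handwheel '[{"xyz":[0,0.2,0],"delta_rot":[0,0,0],"hand":-1},{"xyz":[0,0.4,0],"delta_rot":[0,0,0],"hand":-1},{"xyz":[0,0.6,0],"delta_rot":[0,0,0],"hand":-1},{"xyz":[0,0.6,0],"delta_rot":[0,0,0],"hand":-1},{"xyz":[0,0.6,0],"delta_rot":[0,0,0],"hand":-1}]'|grep force; python3 -c "from h import *;st()"
```

```text
force: [-0.1, 13.1, 10.8]
grasp_force: 6.6
t 34.45 press xy [-122.85   -0.73] z 124.9 F press [12.9 -1.9] Fz 10.8 open mm 87.1
```

```bash
cat > prof.py <<'E'
from h import *
P=np.load("press.npz");R,t=P["R"],P["t"]
m=vision.camera_model("wrist");im=vision.capture("wrist")
for y in (-14,-10,14):
    xs=np.arange(30,132,3.)
    L=[[*(R@np.array([x,y])/1e3+t),.05] for x in xs];p=w2px(m,L)
    print(y,p[0].round(),p[-1].round())
    print([(int(x),)+tuple(int(v) for v in im[int(round(q[1])),int(round(q[0]))]) for x,q in zip(xs,p) if 0<=q[0]<511 and 0<=q[1]<383])
E
python3 prof.py
```

```text
-14 [ 83. 188.] [-19. 188.]
[(30, 102, 92, 72), (33, 102, 92, 71), (36, 123, 110, 84), (39, 233, 213, 163), (42, 213, 197, 161), (45, 243, 233, 185), (48, 243, 232, 186), (51, 242, 232, 186), (54, 243, 232, 185), (57, 243, 233, 186), (60, 243, 233, 187), (63, 242, 232, 185), (66, 242, 231, 184), (69, 241, 231, 183), (72, 240, 230, 182), (75, 240, 229, 181), (78, 241, 229, 182), (81, 241, 230, 183), (84, 240, 229, 181), (87, 239, 228, 179), (90, 238, 227, 177), (93, 238, 227, 178), (96, 238, 227, 177), (99, 237, 226, 176), (102, 238, 226, 176), (105, 236, 224, 173), (108, 236, 223, 172)]
-10 [ 84. 192.] [-18. 193.]
[(30, 91, 82, 65), (33, 102, 92, 71), (36, 123, 110, 84), (39, 138, 124, 94), (42, 233, 214, 163), (45, 245, 234, 188), (48, 243, 232, 185), (51, 242, 231, 183), (54, 242, 230, 183), (57, 242, 232, 184), (60, 242, 231, 184), (63, 242, 231, 185), (66, 241, 230, 183), (69, 241, 230, 182), (72, 240, 229, 181), (75, 240, 229, 180), (78, 241, 230, 181), (81, 241, 230, 181), (84, 240, 229, 181), (87, 238, 228, 178), (90, 238, 227, 177), (93, 237, 225, 175), (96, 236, 223, 173), (99, 236, 224, 173), (102, 237, 226, 175), (105, 236, 223, 173), (108, 236, 224, 175)]
14 [ 89. 218.] [-11. 217.]
[(30, 93, 84, 63), (33, 96, 86, 67), (36, 118, 105, 79), (39, 131, 117, 87), (42, 117, 112, 101), (45, 130, 117, 88), (48, 130, 116, 86), (51, 133, 120, 89), (54, 131, 118, 87), (57, 131, 117, 87), (60, 131, 118, 87), (63, 132, 119, 87), (66, 152, 137, 101), (69, 239, 229, 177), (72, 237, 225, 175), (75, 237, 225, 175), (78, 236, 224, 173), (81, 237, 225, 174), (84, 236, 224, 174), (87, 237, 226, 174), (90, 237, 225, 174), (93, 235, 223, 172), (96, 235, 221, 171), (99, 234, 220, 168), (102, 234, 220, 169), (105, 234, 219, 169), (108, 233, 218, 167), (111, 233, 220, 169), (114, 213, 192, 146), (117, 217, 204, 173)]
```

```bash
python3 -m handwheel '[{"xyz":[0,0.3,0],"delta_rot":[0,0,0],"hand":-1},{"xyz":[0,0.6,0],"delta_rot":[0,0,0],"hand":-1},{"xyz":[0,0.8,0],"delta_rot":[0,0,0],"hand":-1},{"xyz":[0,0.8,0],"delta_rot":[0,0,0],"hand":-1},{"xyz":[0,0.8,0],"delta_rot":[0,0,0],"hand":-1}]'|grep force; python3 -c "from h import *;st()"; sed -i 's/np.arange(30,132,3.)/np.arange(33,46,.7)/' prof.py; python3 prof.py
```

```text
force: [0.1, 12.5, 12.5]
grasp_force: 6.6
t 35.125 press xy [-123.6    -0.75] z 124.9 F press [12.3 -2.1] Fz 12.5 open mm 87.2
-14 [ 79. 188.] [ 65. 188.]
[(33, 102, 91, 70), (33, 102, 91, 70), (34, 103, 93, 72), (35, 103, 93, 72), (35, 146, 131, 98), (36, 223, 203, 154), (37, 248, 237, 184), (37, 248, 237, 184), (38, 247, 237, 188), (39, 244, 234, 184), (40, 223, 201, 152), (40, 223, 201, 152), (41, 195, 176, 134), (42, 208, 190, 154), (42, 235, 225, 185), (43, 235, 225, 185), (44, 241, 230, 186), (44, 243, 232, 186), (45, 243, 233, 185)]
-10 [ 80. 192.] [ 66. 192.]
[(33, 102, 92, 71), (33, 102, 92, 71), (34, 101, 91, 71), (35, 106, 96, 74), (35, 106, 96, 74), (36, 120, 108, 82), (37, 135, 122, 92), (37, 138, 124, 94), (38, 138, 124, 94), (39, 135, 122, 91), (40, 155, 140, 105), (40, 210, 191, 144), (41, 210, 191, 144), (42, 235, 217, 166), (42, 244, 234, 186), (43, 244, 234, 189), (44, 244, 234, 189), (44, 243, 232, 186), (45, 243, 232, 186)]
14 [ 85. 218.] [ 71. 218.]
[(33, 96, 86, 65), (33, 95, 86, 65), (34, 96, 86, 65), (35, 99, 89, 67), (35, 99, 89, 67), (36, 116, 104, 78), (37, 131, 118, 88), (37, 135, 121, 90), (38, 135, 121, 90), (39, 131, 118, 88), (40, 121, 110, 86), (40, 121, 110, 86), (41, 114, 107, 92), (42, 118, 112, 101), (42, 124, 118, 101), (43, 124, 118, 101), (44, 130, 119, 95), (44, 131, 117, 88), (45, 131, 117, 88)]
```

```bash
python3 -m handwheel '[{"xyz":[0,0.4,0],"delta_rot":[0,0,0],"hand":-1},{"xyz":[0,-6,0],"delta_rot":[0,0,0],"hand":-1},{"xyz":[0,-13,0],"delta_rot":[0,0,0],"hand":-1},{"xyz":[0,-21,0],"delta_rot":[0,0,0],"hand":-1},{"xyz":[0,-21,0],"delta_rot":[0,0,0],"hand":-1}]'|grep force; python3 -c "from h import *;st()"
python3 -m handwheel '[{"xyz":[0,3,0],"delta_rot":[0,0,0],"hand":-1},{"xyz":[0,5,0],"delta_rot":[0,0,0],"hand":-1},{"xyz":[0,7,0],"delta_rot":[0,0,0],"hand":-1},{"xyz":[0,7,0],"delta_rot":[0,0,0],"hand":-1},{"xyz":[0,7,0],"delta_rot":[0,0,0],"hand":-1}]'|grep force; python3 -c "from h import *;st()"
python3 prof.py | tail -1 | cut -c1-260
```

```text
force: [0.3, -0.6, -0.8]
grasp_force: 0.0
t 35.8 press xy [-107.44   -1.29] z 124.0 F press [-0.6 -0.2] Fz -0.8 open mm 87.1
force: [0.3, 6.8, 4.7]
grasp_force: 3.5
t 36.425 press xy [-112.64   -1.03] z 124.3 F press [ 6.7 -1.3] Fz 4.7 open mm 86.9
[(33, 162, 146, 109), (33, 206, 188, 142), (34, 216, 197, 149), (35, 216, 197, 149), (35, 157, 141, 105), (36, 127, 114, 85), (37, 118, 108, 83), (37, 118, 108, 83), (38, 112, 105, 91), (39, 116, 112, 102), (40, 122, 117, 106), (40, 122, 117, 106), (41, 128, 1
```

```bash
python3 -m handwheel '[{"xyz":[0,0.8,0],"delta_rot":[0,0,0],"hand":-1},{"xyz":[0,1.6,0],"delta_rot":[0,0,0],"hand":-1},{"xyz":[0,2.5,0],"delta_rot":[0,0,0],"hand":-1},{"xyz":[0,2.5,0],"delta_rot":[0,0,0],"hand":-1},{"xyz":[0,2.5,0],"delta_rot":[0,0,0],"hand":-1}]'|grep force; python3 -c "from h import *;st()"
```

```text
force: [0.7, 9.6, 7.9]
grasp_force: 5.1
t 37.1 press xy [-113.7    -0.98] z 124.4 F press [ 9.3 -2.2] Fz 7.9 open mm 87.3
```

```bash
python3 -m handwheel '[{"xyz":[0,0.5,0],"delta_rot":[0,0,0],"hand":-1},{"xyz":[0,1,0],"delta_rot":[0,0,0],"hand":-1},{"xyz":[0,1.2,0],"delta_rot":[0,0,0],"hand":-1},{"xyz":[0,1.2,0],"delta_rot":[0,0,0],"hand":-1},{"xyz":[0,1.2,0],"delta_rot":[0,0,0],"hand":-1}]'|grep force; python3 -c "from h import *;st()"
```

```text
force: [0.2, 11.3, 8.2]
grasp_force: 5.9
t 37.725 press xy [-114.23   -0.92] z 124.4 F press [11.1 -2. ] Fz 8.2 open mm 86.6
```

```bash
python3 -m handwheel '[{"xyz":[0,0.4,0],"delta_rot":[0,0,0],"hand":-1},{"xyz":[0,0.8,0],"delta_rot":[0,0,0],"hand":-1},{"xyz":[0,1,0],"delta_rot":[0,0,0],"hand":-1},{"xyz":[0,1,0],"delta_rot":[0,0,0],"hand":-1},{"xyz":[0,1,0],"delta_rot":[0,0,0],"hand":-1}]'|grep force; python3 -c "from h import *;st()"
```

```text
force: [-0.4, 12.6, 9.5]
grasp_force: 6.1
t 38.35 press xy [-115.08   -0.92] z 124.5 F press [12.5 -1.7] Fz 9.5 open mm 87.0
```

```bash
python3 -m handwheel '[{"xyz":[0,0.4,0],"delta_rot":[0,0,0],"hand":-1},{"xyz":[0,0.8,0],"delta_rot":[0,0,0],"hand":-1},{"xyz":[0,1,0],"delta_rot":[0,0,0],"hand":-1},{"xyz":[0,1,0],"delta_rot":[0,0,0],"hand":-1},{"xyz":[0,1,0],"delta_rot":[0,0,0],"hand":-1}]'|grep force; python3 -c "from h import *;st()"
```

```text
force: [0.8, 13.8, 10.3]
grasp_force: 6.5
t 38.975 press xy [-115.69   -0.93] z 124.6 F press [13.5 -3. ] Fz 10.3 open mm 86.9
```

```bash
python3 -m handwheel '[{"xyz":[0,0.3,0],"delta_rot":[0,0,0],"hand":-1},{"xyz":[0,0.6,0],"delta_rot":[0,0,0],"hand":-1},{"xyz":[0,0.8,0],"delta_rot":[0,0,0],"hand":-1},{"xyz":[0,0.8,0],"delta_rot":[0,0,0],"hand":-1},{"xyz":[0,0.8,0],"delta_rot":[0,0,0],"hand":-1}]'|grep force; python3 -c "from h import *;st()"
```

```text
force: [-0.1, 14.4, 10.8]
grasp_force: 6.7
t 39.6 press xy [-116.38   -0.91] z 124.7 F press [14.3 -2.2] Fz 10.8 open mm 87.4
```

```bash
python3 -m handwheel '[{"xyz":[0,0.3,0],"delta_rot":[0,0,0],"hand":-1},{"xyz":[0,0.6,0],"delta_rot":[0,0,0],"hand":-1},{"xyz":[0,0.7,0],"delta_rot":[0,0,0],"hand":-1},{"xyz":[0,0.7,0],"delta_rot":[0,0,0],"hand":-1},{"xyz":[0,0.7,0],"delta_rot":[0,0,0],"hand":-1}]'|grep force; python3 -c "from h import *;st()"
```

```text
force: [-0.1, 13.7, 11.3]
grasp_force: 6.8
t 40.225 press xy [-116.91   -0.89] z 124.7 F press [13.6 -2.1] Fz 11.3 open mm 87.0
```

```bash
python3 -m handwheel '[{"xyz":[0,0.3,0],"delta_rot":[0,0,0],"hand":-1},{"xyz":[0,0.6,0],"delta_rot":[0,0,0],"hand":-1},{"xyz":[0,0.8,0],"delta_rot":[0,0,0],"hand":-1},{"xyz":[0,0.8,0],"delta_rot":[0,0,0],"hand":-1},{"xyz":[0,0.8,0],"delta_rot":[0,0,0],"hand":-1}]'|grep force; python3 -c "from h import *;st()"
```

```text
force: [0.9, 13.8, 11.1]
grasp_force: 7.0
t 40.85 press xy [-117.63   -0.91] z 124.8 F press [13.5 -3.1] Fz 11.1 open mm 86.8
```

```bash
python3 -m handwheel '[{"xyz":[0,0.3,0],"delta_rot":[0,0,0],"hand":-1},{"xyz":[0,0.6,0],"delta_rot":[0,0,0],"hand":-1},{"xyz":[0,0.8,0],"delta_rot":[0,0,0],"hand":-1},{"xyz":[0,0.8,0],"delta_rot":[0,0,0],"hand":-1},{"xyz":[0,0.8,0],"delta_rot":[0,0,0],"hand":-1}]'|grep force; python3 -c "from h import *;st()"
```

```text
force: [0.0, 13.0, 12.3]
grasp_force: 7.1
t 41.475 press xy [-118.31   -0.91] z 124.9 F press [12.8 -2.1] Fz 12.3 open mm 87.1
```

```bash
python3 -m handwheel '[{"xyz":[0,0.3,0],"delta_rot":[0,0,0],"hand":-1},{"xyz":[0,0.6,0],"delta_rot":[0,0,0],"hand":-1},{"xyz":[0,0.8,0],"delta_rot":[0,0,0],"hand":-1},{"xyz":[0,0.8,0],"delta_rot":[0,0,0],"hand":-1},{"xyz":[0,0.8,0],"delta_rot":[0,0,0],"hand":-1}]'|grep force; python3 -c "from h import *;st()"
```

```text
force: [-0.7, 12.8, 11.6]
grasp_force: 6.3
t 42.1 press xy [-119.79   -0.85] z 124.9 F press [12.8 -1.3] Fz 11.6 open mm 87.0
```

```bash
python3 -m handwheel '[{"xyz":[0,0.3,0],"delta_rot":[0,0,0],"hand":-1},{"xyz":[0,0.6,0],"delta_rot":[0,0,0],"hand":-1},{"xyz":[0,0.8,0],"delta_rot":[0,0,0],"hand":-1},{"xyz":[0,0.8,0],"delta_rot":[0,0,0],"hand":-1},{"xyz":[0,0.8,0],"delta_rot":[0,0,0],"hand":-1}]'|grep force; python3 -c "from h import *;st()"
```

```text
force: [-0.9, 13.4, 13.0]
grasp_force: 6.4
t 42.725 press xy [-120.45   -0.82] z 124.9 F press [13.4 -1.2] Fz 13.0 open mm 87.0
```

```bash
python3 -m handwheel '[{"xyz":[0,0.3,0],"delta_rot":[0,0,0],"hand":-1},{"xyz":[0,0.6,0],"delta_rot":[0,0,0],"hand":-1},{"xyz":[0,0.8,0],"delta_rot":[0,0,0],"hand":-1},{"xyz":[0,0.8,0],"delta_rot":[0,0,0],"hand":-1},{"xyz":[0,0.8,0],"delta_rot":[0,0,0],"hand":-1}]'|grep force; python3 -c "from h import *;st()"
```

```text
force: [-0.3, 12.8, 12.2]
grasp_force: 6.7
t 43.35 press xy [-121.06   -0.8 ] z 124.9 F press [12.7 -1.7] Fz 12.2 open mm 87.6
```

```bash
python3 -m handwheel '[{"xyz":[0,0.3,0],"delta_rot":[0,0,0],"hand":-1},{"xyz":[0,0.6,0],"delta_rot":[0,0,0],"hand":-1},{"xyz":[0,0.8,0],"delta_rot":[0,0,0],"hand":-1},{"xyz":[0,0.8,0],"delta_rot":[0,0,0],"hand":-1},{"xyz":[0,0.8,0],"delta_rot":[0,0,0],"hand":-1}]'|grep force; python3 -c "from h import *;st()"
```

```text
force: [-0.9, 14.2, 11.4]
grasp_force: 6.7
t 43.975 press xy [-121.74   -0.77] z 124.8 F press [14.1 -1.3] Fz 11.4 open mm 87.2
```

```bash
python3 -m handwheel '[{"xyz":[0,0.4,0],"delta_rot":[0,0,0],"hand":-1},{"xyz":[0,0.8,0],"delta_rot":[0,0,0],"hand":-1},{"xyz":[0,1,0],"delta_rot":[0,0,0],"hand":-1},{"xyz":[0,1,0],"delta_rot":[0,0,0],"hand":-1},{"xyz":[0,1,0],"delta_rot":[0,0,0],"hand":-1}]'|grep force; python3 -c "from h import *;st()"
```

```text
force: [-0.4, 14.1, 12.5]
grasp_force: 6.9
t 44.6 press xy [-122.62   -0.77] z 124.9 F press [14.  -1.8] Fz 12.5 open mm 86.9
```

```bash
python3 -m handwheel '[{"xyz":[0,0.4,0],"delta_rot":[0,0,0],"hand":-1},{"xyz":[0,0.8,0],"delta_rot":[0,0,0],"hand":-1},{"xyz":[0,1,0],"delta_rot":[0,0,0],"hand":-1},{"xyz":[0,1,0],"delta_rot":[0,0,0],"hand":-1},{"xyz":[0,1,0],"delta_rot":[0,0,0],"hand":-1}]'|grep force; python3 -c "from h import *;st()";python3 prof.py
```

```text
force: [-0.6, 13.3, 12.4]
grasp_force: 7.3
t 45.225 press xy [-123.23   -0.72] z 124.9 F press [13.3 -1.6] Fz 12.4 open mm 86.9
-14 [ 79. 188.] [ 66. 188.]
[(33, 102, 91, 71), (33, 102, 91, 71), (34, 102, 92, 72), (35, 103, 92, 72), (35, 102, 91, 71), (36, 102, 91, 71), (37, 101, 90, 70), (37, 144, 130, 97), (38, 232, 214, 163), (39, 250, 242, 197), (40, 250, 242, 197), (40, 248, 239, 195), (41, 245, 235, 188), (42, 242, 231, 181), (42, 242, 231, 181), (43, 240, 229, 179), (44, 242, 232, 190), (44, 239, 230, 193), (45, 239, 230, 193)]
-10 [ 80. 192.] [ 67. 192.]
[(33, 103, 92, 71), (33, 103, 92, 71), (34, 103, 92, 71), (35, 103, 93, 72), (35, 102, 92, 71), (36, 101, 91, 69), (37, 101, 91, 69), (37, 103, 92, 71), (38, 112, 100, 76), (39, 126, 114, 86), (40, 126, 114, 86), (40, 155, 139, 104), (41, 212, 192, 145), (42, 235, 216, 166), (42, 235, 216, 166), (43, 244, 233, 184), (44, 245, 235, 190), (44, 244, 234, 189), (45, 244, 234, 189)]
14 [ 85. 218.] [ 72. 218.]
[(33, 94, 83, 63), (33, 96, 86, 65), (34, 96, 86, 65), (35, 95, 86, 66), (35, 95, 85, 64), (36, 96, 86, 65), (37, 96, 86, 65), (37, 100, 89, 68), (38, 111, 100, 75), (39, 132, 119, 89), (40, 132, 119, 89), (40, 135, 121, 90), (41, 131, 118, 88), (42, 123, 111, 85), (42, 123, 111, 85), (43, 114, 108, 91), (44, 118, 113, 102), (44, 118, 113, 102), (45, 121, 115, 105)]
```

```bash
python3 -m handwheel '[{"xyz":[0,0.3,0],"delta_rot":[0,0,0],"hand":-1},{"xyz":[0,0.6,0],"delta_rot":[0,0,0],"hand":-1},{"xyz":[0,0.8,0],"delta_rot":[0,0,0],"hand":-1},{"xyz":[0,0.8,0],"delta_rot":[0,0,0],"hand":-1},{"xyz":[0,0.8,0],"delta_rot":[0,0,0],"hand":-1}]'|grep force; python3 -c "from h import *;st()"; python3 prof.py|head -2|tail -1|cut -c 60-260
```

```text
force: [-0.7, 15.9, 13.0]
grasp_force: 7.7
t 45.9 press xy [-123.63   -0.71] z 124.8 F press [15.8 -1.9] Fz 13.0 open mm 86.8
35, 105, 94, 73), (35, 110, 99, 76), (36, 103, 92, 71), (37, 125, 114, 87), (37, 125, 114, 87), (38, 214, 198, 150), (39, 251, 243, 195), (40, 249, 240, 197), (40, 249, 240, 197), (41, 246, 236, 191),
```

The trigger stiffened while the module's edge stopped moving. I'll let it out and feel one more gentle stroke to confirm; a true bottom should now come about 5 mm sooner.

```bash
python3 -m handwheel '[{"xyz":[0,0,0],"delta_rot":[0,0,0],"hand":-1},{"xyz":[0,-6,0],"delta_rot":[0,0,0],"hand":-1},{"xyz":[0,-13,0],"delta_rot":[0,0,0],"hand":-1},{"xyz":[0,-21.5,0],"delta_rot":[0,0,0],"hand":-1},{"xyz":[0,-21.5,0],"delta_rot":[0,0,0],"hand":-1}]'|grep force; python3 -c "from h import *;st()"
python3 -m handwheel '[{"xyz":[0,3,0],"delta_rot":[0,0,0],"hand":-1},{"xyz":[0,5,0],"delta_rot":[0,0,0],"hand":-1},{"xyz":[0,7,0],"delta_rot":[0,0,0],"hand":-1},{"xyz":[0,8,0],"delta_rot":[0,0,0],"hand":-1},{"xyz":[0,8,0],"delta_rot":[0,0,0],"hand":-1}]'|grep force; python3 -c "from h import *;st()"
python3 prof.py|head -2|tail -1
```

```text
force: [0.6, 0.2, 1.0]
grasp_force: 0.0
t 46.575 press xy [-107.81   -1.26] z 123.9 F press [ 0.1 -0.7] Fz 1.0 open mm 86.6
force: [0.4, 8.3, 6.6]
grasp_force: 3.8
t 47.2 press xy [-113.79   -1.01] z 124.4 F press [ 8.1 -1.7] Fz 6.6 open mm 87.0
[(33, 102, 92, 72), (33, 102, 92, 72), (34, 103, 92, 71), (35, 103, 92, 71), (35, 102, 92, 71), (36, 102, 92, 71), (37, 104, 93, 72), (37, 114, 102, 78), (38, 134, 120, 91), (39, 141, 127, 96), (40, 141, 127, 96), (40, 143, 128, 96), (41, 144, 128, 97), (42, 142, 128, 97), (42, 142, 128, 97), (43, 140, 127, 96), (44, 141, 127, 98), (44, 140, 126, 97), (45, 138, 124, 94)]
```

```bash
python3 -m handwheel '[{"xyz":[0,0.6,0],"delta_rot":[0,0,0],"hand":-1},{"xyz":[0,1.2,0],"delta_rot":[0,0,0],"hand":-1},{"xyz":[0,1.8,0],"delta_rot":[0,0,0],"hand":-1},{"xyz":[0,1.8,0],"delta_rot":[0,0,0],"hand":-1},{"xyz":[0,1.8,0],"delta_rot":[0,0,0],"hand":-1}]'|grep force; python3 -c "from h import *;st()"
```

```text
force: [0.4, 9.8, 7.7]
grasp_force: 4.7
t 47.875 press xy [-114.78   -1.01] z 124.5 F press [ 9.6 -1.9] Fz 7.7 open mm 86.9
```

```bash
python3 -m handwheel '[{"xyz":[0,0.5,0],"delta_rot":[0,0,0],"hand":-1},{"xyz":[0,1,0],"delta_rot":[0,0,0],"hand":-1},{"xyz":[0,1,0],"delta_rot":[0,0,0],"hand":-1},{"xyz":[0,1,0],"delta_rot":[0,0,0],"hand":-1},{"xyz":[0,1,0],"delta_rot":[0,0,0],"hand":-1}]'|grep force; python3 -c "from h import *;st()"
```

```text
force: [-0.8, 11.1, 8.4]
grasp_force: 5.3
t 48.5 press xy [-115.25   -0.96] z 124.5 F press [11.1 -0.9] Fz 8.4 open mm 87.0
```

```bash
python3 -m handwheel '[{"xyz":[0,0.5,0],"delta_rot":[0,0,0],"hand":-1},{"xyz":[0,1,0],"delta_rot":[0,0,0],"hand":-1},{"xyz":[0,1.5,0],"delta_rot":[0,0,0],"hand":-1},{"xyz":[0,1.5,0],"delta_rot":[0,0,0],"hand":-1},{"xyz":[0,1.5,0],"delta_rot":[0,0,0],"hand":-1}]'|grep force; python3 -c "from h import *;st()"
```

```text
force: [-0.1, 12.9, 10.0]
grasp_force: 6.1
t 49.125 press xy [-116.02   -0.92] z 124.5 F press [12.8 -2. ] Fz 10.0 open mm 86.9
```

```bash
python3 -m handwheel '[{"xyz":[0,0.4,0],"delta_rot":[0,0,0],"hand":-1},{"xyz":[0,0.8,0],"delta_rot":[0,0,0],"hand":-1},{"xyz":[0,0.8,0],"delta_rot":[0,0,0],"hand":-1},{"xyz":[0,0.8,0],"delta_rot":[0,0,0],"hand":-1},{"xyz":[0,0.8,0],"delta_rot":[0,0,0],"hand":-1}]'|grep force; python3 -c "from h import *;st()"
```

```text
force: [0.2, 13.3, 10.0]
grasp_force: 6.6
t 49.75 press xy [-116.4    -0.88] z 124.6 F press [13.1 -2.3] Fz 10.0 open mm 86.9
```

```bash
python3 -m handwheel '[{"xyz":[0,0.4,0],"delta_rot":[0,0,0],"hand":-1},{"xyz":[0,0.8,0],"delta_rot":[0,0,0],"hand":-1},{"xyz":[0,0.8,0],"delta_rot":[0,0,0],"hand":-1},{"xyz":[0,0.8,0],"delta_rot":[0,0,0],"hand":-1},{"xyz":[0,0.8,0],"delta_rot":[0,0,0],"hand":-1}]'|grep force; python3 -c "from h import *;st()"; python3 prof.py|head -2|tail -1
```

```text
force: [-0.3, 13.5, 9.7]
grasp_force: 7.0
t 50.375 press xy [-116.8    -0.86] z 124.6 F press [13.4 -1.8] Fz 9.7 open mm 86.5
[(33, 102, 91, 71), (33, 103, 92, 73), (34, 103, 92, 73), (35, 103, 92, 72), (35, 103, 93, 72), (36, 102, 91, 70), (37, 107, 96, 75), (37, 107, 96, 75), (38, 125, 112, 86), (39, 140, 126, 96), (40, 143, 129, 97), (40, 143, 129, 97), (41, 142, 127, 96), (42, 135, 122, 92), (42, 153, 141, 115), (43, 153, 141, 115), (44, 213, 199, 170), (44, 241, 233, 196), (45, 242, 233, 193)]
```

```bash
python3 -m handwheel '[{"xyz":[0,-8,0],"delta_rot":[0,0,0],"hand":-1},{"xyz":[0,-15,0],"delta_rot":[0,0,0],"hand":-1},{"xyz":[0,-16,-20],"delta_rot":[0,0,0],"hand":-1},{"xyz":[0,-16,-50],"delta_rot":[0,0,0],"hand":0},{"xyz":[0,10,-55],"delta_rot":[0,0,0],"hand":1}]'|grep force && python3 -m handwheel '[{"xyz":[0,20,0],"delta_rot":[0,0,-0.18],"hand":1},{"xyz":[0,45,0],"delta_rot":[0,0,-0.36],"hand":1},{"xyz":[0,45,0],"delta_rot":[0,0,-0.54],"hand":1},{"xyz":[0,45,0],"delta_rot":[0,0,-0.72],"hand":1},{"xyz":[0,45,0],"delta_rot":[0,0,-0.9],"hand":1}]'|grep force && python3 -m handwheel '[{"xyz":[0,0,0],"delta_rot":[0,0,-0.18],"hand":1},{"xyz":[0,0,0],"delta_rot":[0,0,-0.36],"hand":1},{"xyz":[0,0,0],"delta_rot":[0,0,-0.54],"hand":1},{"xyz":[0,0,0],"delta_rot":[0,0,-0.671],"hand":1},{"xyz":[0,0,0],"delta_rot":[0,0,-0.671],"hand":1}]'|grep force
python3 - <<'E'
from h import *
st();P=np.load("press.npz");s=bot.read_state();w=P["R"]@[-.176,-.0004]+P["t"]
print(totool([*(w-s["position"][:2]),.077-s["position"][2]]),s["tcp_rot"].round(3).tolist(),s["joint_positions"].round(1))
E
```

```text
force: [0.3, -0.6, 0.1]
grasp_force: 0.0
force: [-0.0, -0.5, -0.2]
grasp_force: 0.0
force: [-0.0, -0.3, -0.7]
grasp_force: 0.0
t 52.3 press xy [-177.39   -1.06] z 178.9 F press [-0.3  0.1] Fz -0.7 open mm 0.7
[  1.5  -0.7 101.9] [[-0.157, 0.988, 0.0], [0.988, 0.157, -0.001], [-0.001, 0.0, -1.0]] [-33.3  30.9  90.6  -0.1  58.4 -42.3]
```

```bash
python3 -m handwheel '[{"xyz":[1,-0.5,50],"delta_rot":[0,0,0],"hand":1},{"xyz":[1,-0.5,90],"delta_rot":[0,0,0],"hand":1},{"xyz":[1,-0.5,100],"delta_rot":[0,0,0],"hand":1},{"xyz":[1,-0.5,105],"delta_rot":[0,0,0],"hand":1},{"xyz":[1,-0.5,109],"delta_rot":[0,0,0],"hand":1}]'|grep force;python3 -c "from h import *;st()"
```

```text
force: [-5.0, -5.3, 7.5]
grasp_force: 3.7
t 52.925 press xy [-177.41   -1.12] z 71.8 F press [-4.4  5.7] Fz 7.5 open mm 0.5
```

```bash
python3 -m handwheel '[{"xyz":[0,0,1],"delta_rot":[0,0,0],"hand":1},{"xyz":[0,0,1.8],"delta_rot":[0,0,0],"hand":1},{"xyz":[0,0,1.8],"delta_rot":[0,0,0],"hand":1},{"xyz":[0,0,1.8],"delta_rot":[0,0,0],"hand":1},{"xyz":[0,0,1.8],"delta_rot":[0,0,0],"hand":1}]'|grep force;python3 -c "from h import *;st()"
```

```text
force: [-3.9, -4.3, 6.0]
grasp_force: 3.5
t 53.55 press xy [-177.99   -1.14] z 71.0 F press [-3.7  4.6] Fz 6.0 open mm 0.5
```

```bash
python3 -m handwheel '[{"xyz":[0,0,1],"delta_rot":[0,0,0],"hand":1},{"xyz":[0,0,2.5],"delta_rot":[0,0,0],"hand":1},{"xyz":[0,0,2.5],"delta_rot":[0,0,0],"hand":1},{"xyz":[0,0,2.5],"delta_rot":[0,0,0],"hand":1},{"xyz":[0,0,2.5],"delta_rot":[0,0,0],"hand":1}]'|grep force;python3 -c "from h import *;st()"
```

```text
force: [-7.2, -4.6, 16.7]
grasp_force: 8.4
t 54.175 press xy [-178.32   -1.18] z 70.2 F press [-3.4  7.8] Fz 16.7 open mm 0.4
```

```bash
python3 -m handwheel '[{"xyz":[0,0,0.7],"delta_rot":[0,0,0],"hand":1},{"xyz":[0,0,0.7],"delta_rot":[0,0,0],"hand":1},{"xyz":[0,0,0.7],"delta_rot":[0,0,0],"hand":1},{"xyz":[0,0,0.7],"delta_rot":[0,0,0],"hand":1},{"xyz":[0,0,0.7],"delta_rot":[0,0,0],"hand":1}]'|grep force;python3 -c "from h import *;st()"
python3 -m handwheel '[{"xyz":[0,0,-10],"delta_rot":[0,0,0],"hand":1},{"xyz":[0,0,-50],"delta_rot":[0,0,0],"hand":1},{"xyz":[0,0,-110],"delta_rot":[0,0,0],"hand":1},{"xyz":[60,0,-140],"delta_rot":[0,0,0],"hand":1},{"xyz":[120,0,-140],"delta_rot":[0,0,0],"hand":1}]'|grep force
cat > chk.py <<'E'
from h import *
st();P=np.load("press.npz");R,t=P["R"],P["t"]
m,im=wrist("w8")
for y,z,xs in ((0,43,np.arange(-20,50,2.)),(8,43,np.arange(-20,50,2.)),(14,50,np.arange(30,60,1.5)),(0,50,np.arange(90,150,2.))):
    p=w2px(m,[[*(R@np.array([x,y])/1e3+t),z/1e3] for x in xs])
    print(y,z,[(round(float(x),1),int(im[int(round(q[1])),int(round(q[0]))].mean())) for x,q in zip(xs,p) if 0<=q[0]<511 and 0<=q[1]<383])
E
python3 chk.py
```

```text
force: [-7.2, -3.5, 20.8]
grasp_force: 10.1
t 54.8 press xy [-178.34   -1.2 ] z 70.1 F press [-2.3  7.7] Fz 20.8 open mm 0.4
force: [0.6, 0.9, -1.5]
grasp_force: 0.0
t 55.425 press xy [-57.63  -3.31] z 209.0 F press [ 0.8 -0.8] Fz -1.5 open mm 0.6
0 43 [(-20.0, 112), (-18.0, 111), (-16.0, 112), (-14.0, 112), (-12.0, 110), (-10.0, 111), (-8.0, 110), (-6.0, 108), (-4.0, 67), (-2.0, 60), (0.0, 56), (2.0, 51), (4.0, 57), (6.0, 42), (8.0, 38), (10.0, 44), (12.0, 139), (14.0, 146), (16.0, 136), (18.0, 80), (20.0, 85), (22.0, 86), (24.0, 85), (26.0, 85), (28.0, 84), (30.0, 82), (32.0, 101), (34.0, 118), (36.0, 116), (38.0, 82), (40.0, 112), (42.0, 117), (44.0, 116), (46.0, 115), (48.0, 115)]
8 43 [(-20.0, 147), (-18.0, 146), (-16.0, 147), (-14.0, 145), (-12.0, 146), (-10.0, 144), (-8.0, 145), (-6.0, 145), (-4.0, 145), (-2.0, 146), (0.0, 140), (2.0, 100), (4.0, 50), (6.0, 38), (8.0, 35), (10.0, 53), (12.0, 142), (14.0, 147), (16.0, 135), (18.0, 81), (20.0, 86), (22.0, 85), (24.0, 86), (26.0, 84), (28.0, 85), (30.0, 85), (32.0, 85), (34.0, 87), (36.0, 89), (38.0, 80), (40.0, 113), (42.0, 117), (44.0, 118), (46.0, 116), (48.0, 118)]
14 50 [(30.0, 87), (31.5, 86), (33.0, 87), (34.5, 87), (36.0, 81), (37.5, 78), (39.0, 115), (40.5, 119), (42.0, 118), (43.5, 124), (45.0, 121), (46.5, 117), (48.0, 118), (49.5, 117), (51.0, 119), (52.5, 120), (54.0, 121), (55.5, 121), (57.0, 121), (58.5, 120)]
0 50 [(90.0, 125), (92.0, 123), (94.0, 121), (96.0, 122), (98.0, 122), (100.0, 123), (102.0, 122), (104.0, 122), (106.0, 121), (108.0, 120), (110.0, 121), (112.0, 120), (114.0, 120), (116.0, 121), (118.0, 122), (120.0, 121), (122.0, 116), (124.0, 103)]
```

The jaw pad is back at x ≈ 10.8, its rear stop, and the module stayed about 1.4 mm short of home, resting on the catch. I'm handing in.

```bash
python3 -c "
from rig import workorder
print(workorder.hand_in())"
```

```text
the job is handed in; nothing more can be done
None
```

I loaded the gold module, squeezed it home until the trigger bottomed, ran the jaw back, and handed the job in at about 55.5 s. My last measurements put the module about 1.4 mm short of home, resting on the catch; I inferred the catch from feel and those measurements, and the hand-in returned no verdict.

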